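# Make up a gift crate of sweet jars in the packing corner

### The arm

A 7-joint arm with a two-finger parallel gripper is mounted at the origin on the work surface. World frame = base frame: x ahead of the robot, y to its left, z up, the work surface at z = 0. Lengths are in m, angles in rad, forces in N, time in s.
With the tool pointing down it reaches from about 0.4 to 0.925 m from the base axis. Payload 5.6 kg.
Tool frame: the origin (TCP) lies on the centre line of the jaws, within the pads' length; the fingertips stand tcp_to_tips ahead of it and the grasp point (between the pads) lies 8 mm behind it (tcp_to_tips is the distance from the TCP to the fingertips, in m); z points along the fingers, y is the line along which they close (so a half turn about z gives the same grasp; the last joint's range is limited). The gripper opens to 85 mm and grips with 20 to 120 N. Pads are 22 mm wide; open, the fingers measure 114 mm over their backs; the gripper's body (76 mm by 85 mm) begins 54 mm behind the grasp point. The pads swing forward as they close: fully open they stand 13 mm farther back than shut.
Start: joints at [1.083, 0.468, -0.012, 1.603, 0.006, 1.071, -0.056], TCP at [0.28, -0.587, 0.242] pointing down, gripper open.
Joint ranges: [-2.53, 2.53], [-0.31, 2.02], [-1.57, 1.55], [0.28, 2.44], [-1.29, 4.43], [0.15, 1.84], [-2.92, 2.92]. Speed limits (rad/s): [2.57, 2.57, 3.14, 3.14, 3.14, 3.14, 3.14].

### API

Orientations are given as a unit quaternion [w, x, y, z].
In Python, from station import * gives the robot as it stands.
- The arm moves only by the shell command python3 -m crank 'ROWS' [FORCE]. ROWS is text: rows parted by semicolons, each of 7 numbers parted by spaces: the shift along the tool's x, y, z in m, then the turn, a rotation vector about the tool's x, y, z in degrees, then the finger opening in m, from 0 to 0.0854. A call has 1 to 12 rows; each row shifts and turns the commanded pose from where the row before left it, along the tool's axes as they then stand; what a row does not reach is not made up. A row lasts 1/12 s, in which the tool goes at most 41.7 mm and 7.16 degrees, less where a joint would pass 70% of its speed; a pose out of reach is approached as far as the arm can. A call with a gripper value outside its range is refused whole. The fingers move at their own pace and stop on an object; FORCE is the grip in N (left out, the last holds). Time passes only in rows, so rows that do not move let the fingers close. It gives the time, the measured TCP pose, the force, the opening and the grip force at its end, in the units of the state.
- sense(): the state, without advancing time (a new reading comes with each control period).
- get_image(name): name is "scene" or "top" or "wrist"; returns a dict with "frame" (384x512x3 uint8, red, green, blue), "range_z" (384x512 float32, m along the optical axis (not along the pixel's ray), 0 where there is no reading), "mtx" (3x3 intrinsics, pixels), "rvec" (rotation vector, rad) and "tvec" (3), from world to camera coordinates, as OpenCV has them. Camera axes: x right, y down, z forward; pixel columns grow to the right and rows downward; lengths in m; the calibration is good to about 2 mm. A picture is of the moment at which its call begins.
- job_done(): hands the job in; it is judged then, once.
The state is a dict: "time": time; "q": joint angles; "qd": joint speeds; "joint_efforts": joint torques, N m; "eef_pos": TCP position; "tool_rot": TCP orientation; "wrist_force": force on the tool from outside, world axes, zero at the start; "wrist_torque": the same for the moment, N m; "width": opening from 0.0 (shut) to 1.0 (fully open); "grasp_force": force on a finger pad.
Only numpy, scipy, OpenCV 4.12 (cv2) and the standard library are available. Lean on these libraries where they do the work, as an engineer would, in place of code of your own. Each camera call takes 0.05 s, during which the arm holds its last target. There are 200 camera calls.

### The job

Make up a gift crate at the sweet shop counter. First slide the empty crate along the counter into the aluminium packing corner until its long side and its end lie flush against both stops; then stand every small jar of sweets upright in the crate, one to a cell (the narrower red-floored compartment at the end away from the short stop stays empty), and squeeze the price clip off its stand and release it upright onto the red end wall of that empty compartment. Leave the crate flush against both stops, and do not disturb the big stock jar, the ribbon reel or the blue tin.

Things in the scene. Friction and masses are not known exactly. Their poses are not given: they have to be found in the camera images.
- corner: fixed aluminium L of two stops 30 mm high, 22 mm thick. Origin at the inner corner, on the counter; x points roughly away from the robot. Inner face of the long stop: plane x = 0 (y -340 to 22 mm); of the short stop: plane y = 0 (x -90 to 0 mm). The crate goes on the -x, -y side, its +x side and +y end on the stops: its origin is then at (-34, -155) mm here, axes parallel.
- crate: loose open pale wooden crate, 68 (x) by 310 (y) by 35 (z) mm, about 0.6 kg, walls and dividers 6 mm, floor 5 mm. Origin at the centre of its underside. Four cells 56 by 56 mm inside, centred at x = 0, y = -65, -3, 59 and 121 mm; at the -y end (right as the robot sees it) a red-floored compartment 50 mm long (y), centred at y = -124 mm, stays empty.
- crate_end_wall (a point): middle of the top edge of the crate's red -y end wall (6 mm thick, 35 mm above the counter), axes as the crate's: x runs along the wall (68 mm long), y through it towards the inside, z up. The clip goes here, anywhere along the wall.
- jar_red: jar of red and white sweets with a red lid, upright: body 46 mm diameter up to 64 mm, lid 42 mm diameter above that, 78 mm high in all, about 0.14 kg. Origin at the centre of its underside, z up its axis. May be absent.
- jar_green: jar of green and yellow sweets with a green lid, upright: body 46 mm diameter up to 64 mm, lid 42 mm diameter above that, 78 mm high in all, about 0.14 kg. Origin at the centre of its underside, z up its axis. May be absent.
- jar_yellow: jar of yellow and orange sweets with a yellow lid, upright: body 46 mm diameter up to 64 mm, lid 42 mm diameter above that, 78 mm high in all, about 0.14 kg. Origin at the centre of its underside, z up its axis. May be absent.
- jar_blue: jar of blue and white sweets with a blue lid, upright: body 46 mm diameter up to 64 mm, lid 42 mm diameter above that, 78 mm high in all, about 0.14 kg. Origin at the centre of its underside, z up its axis. May be absent.
- clip: sprung price clip standing jaws down on its stand, 22 mm wide (x), 50 g, jaws close along y. Origin in the jaws, at the start level with the top edge of the stand's plate. Jaws end 24 mm below it, rubber pads 14 to 24 mm below; white pad's face at y = -3 mm. A bridge 12 mm above it is the deepest a wall can enter. Fully squeezed takes 8 N at the handles; bites with 5 N; 20 N carries it open.
- clip_handles (a point): point between the clip's two handles, 38 mm above the clip's origin and 6 mm to its +y, axes as the clip's. White handle: upright, outer face at clip y = -20 mm, 12 to 48 mm above the clip's origin. Red handle: slants out to y = 32 mm at 48 mm height. So 52 mm wide over the tips on a 6 mm wall, and 34 mm (clip y -20 to 14, both upright) when fully squeezed.
- clip_arm (a joint): hinge of the clip's red arm: 0 when gripping a 6 mm wall (red pad's face at y = +3 mm), -0.17 closed on nothing, 0.58 fully squeezed (its end stop; red pad's face at about y = +21 mm). Only the red jaw swings
- clip_stand: fixed clip stand: dark wooden foot 70 by 36 by 8 mm with an upright aluminium plate 60 mm (x) by 6 mm (y) whose top is 40 mm above the counter. Origin at the centre of its underside. The clip sits across the plate, its axes parallel to the stand's.
- stock_jar: big orange stock jar beyond the corner, 80 mm diameter, 105 mm high, origin under its centre; leave it alone
- ribbon_reel: red ribbon reel beyond the corner, ring 64 mm diameter, 30 mm high, origin under its centre; leave it alone
- sweet_tin: blue tin with a brass lid at the right, 93 by 63 by 51 mm, origin under its centre; leave it alone

How it is judged:
By the outcome, as a careful person would: the job done as asked, in the order asked, and still so for the second after the job is handed in, with the robot touching nothing.
Of jar_red, jar_green, jar_yellow, jar_blue only 3 to 4 are there at a start; the rules pass over those that are not, and their reading is None.
At some moment in a run one of crate may be knocked a few centimetres aside while the robot is not near it.
It also fails if it takes over 210 s, if anything falls off the work surface, if the arm or the gripper's body presses on something with over 40 N, if the wrist force passes 120 N, or if a joint passes its speed limit or range.

## Working session

There is one attempt and no reset: what is moved stays moved. The work goes in short steps, Python scripts to look and compute and a shell command to move; the robot and the scene stay as the last step left them, time stands still between calls to the robot, and variables do not carry over. Pictures are saved under pics/ and viewed, at most 14 in all, crops included, and the job is handed in when it is done.

```bash
ls; mkdir -p pics; cat > h.py <<'E'
from station import *
import numpy as np, cv2
from scipy.spatial.transform import Rotation as R
def cam(n):
    d=get_image(n); M,_=cv2.Rodrigues(np.array(d['rvec'],float)); d['R']=M; d['t']=np.array(d['tvec'],float).ravel(); return d
def cloud(d):
    z=d['range_z']; h,w=z.shape; K=np.array(d['mtx']); u,v=np.meshgrid(np.arange(w),np.arange(h))
    p=np.stack([(u-K[0,2])/K[0,0]*z,(v-K[1,2])/K[1,1]*z,z],-1)
    return (p-d['t'])@d['R']
def save(d,n,crop=None,s=1):
    im=d['frame'][...,::-1]
    if crop: u0,v0,u1,v1=crop; im=im[v0:v1,u0:u1]
    cv2.imwrite('pics/'+n+'.png',cv2.resize(im,None,fx=s,fy=s,interpolation=cv2.INTER_CUBIC))
def tool():
    s=sense(); q=s['tool_rot']; return np.array(s['eef_pos']),R.from_quat([q[1],q[2],q[3],q[0]])
E
python3 - <<'E'
from h import *
s=sense(); print(s)
a=cam('top'); b=cam('scene'); save(a,'top0',None,1.5); save(b,'scene0',None,1.5)
p,r=tool(); print(r.as_matrix().round(3)); np.save('top0.npy',cloud(a)); np.save('scene0.npy',cloud(b))
print(np.isfinite(cloud(a)).all(), (a['range_z']==0).mean())
E
```

```text
pics
{'time': 0.0, 'q': array([ 1.08298543,  0.46840403, -0.01160751,  1.6036216 ,  0.00600515,
        1.07139503, -0.05628365]), 'qd': array([ 0.00019558,  0.00051605, -0.00106075,  0.00231684, -0.00076871,
        0.00088954,  0.0006448 ]), 'joint_efforts': array([ 5.22567570e-04, -5.32397354e+01,  2.17880850e-02, -2.51311201e+01,
        1.14839661e-02,  7.68640952e-03, -2.35317088e-05]), 'eef_pos': array([ 0.27939621, -0.5862931 ,  0.24132173]), 'tool_rot': array([-8.58465588e-04,  9.75373813e-01,  2.20556391e-01, -2.59293702e-04]), 'wrist_force': array([-0.00776592, -0.6136072 , -0.7317297 ]), 'wrist_torque': array([0.00904573, 0.00359301, 0.01550594]), 'grasp_force': 0.0, 'width': 1.00322354059901}
[[ 0.903  0.43  -0.001]
 [ 0.43  -0.903  0.001]
 [-0.    -0.002 -1.   ]]
True 0.0038909912109375
```

View pics/top0.png

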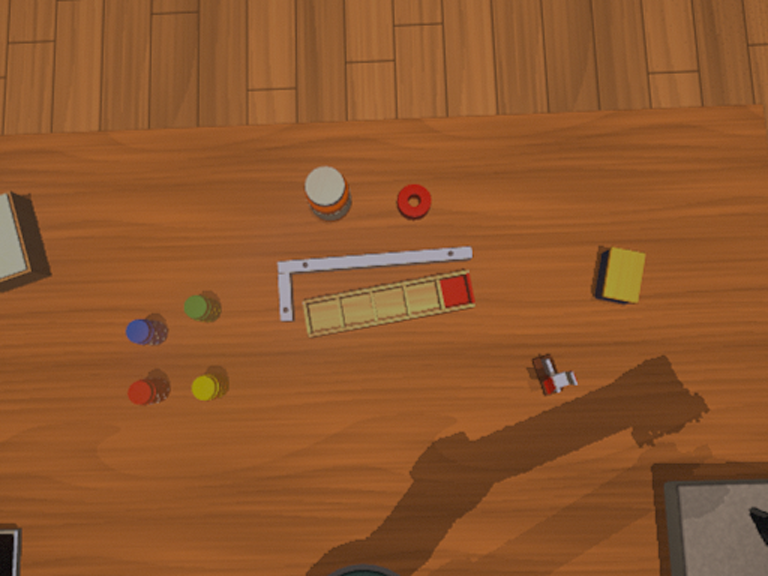

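View pics/scene0.png

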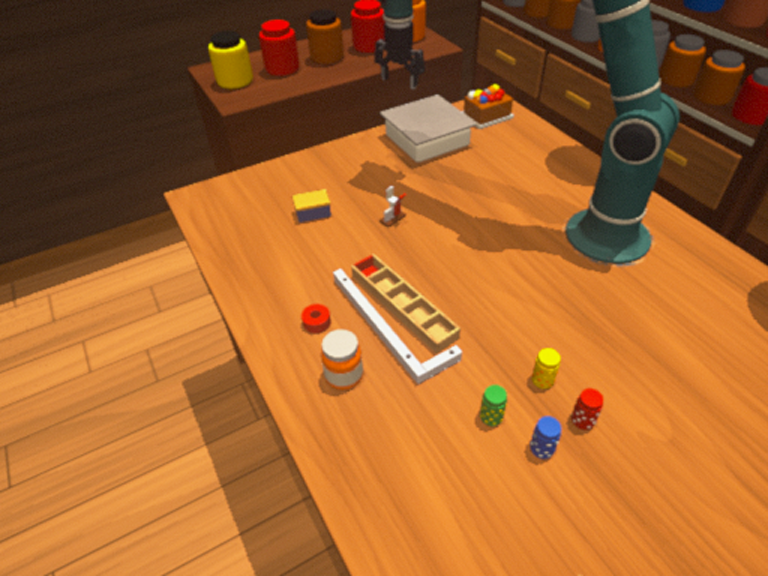

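The top view shows four jars at left ((138,331), (197,307), (140,391), (205,387) in the 1.5x picture). The L corner is at (285,265), the crate is about 7° askew with its red compartment at (457,291), and the clip stand is at (550,375).

```bash
cat > seg.py <<'E'
from h import *
def blob(mask):
    n,l,st,c=cv2.connectedComponentsWithStats(mask.astype(np.uint8)); return [(l==i) for i in range(1,n) if st[i,4]>25]
E
python3 - <<'E'
from seg import *
a=cam('top'); P=cloud(a); hsv=cv2.cvtColor(a['frame'],cv2.COLOR_RGB2HSV)
z=P[...,2]; print('table z',np.median(z[150:160,100:170]))
ok=(a['range_z']>0)&(z>0.02)&(z<0.12)&(P[...,0]>0.25)
for m in blob(ok):
    q=P[m]; top=q[q[:,2]>np.percentile(q[:,2],98)-0.006]; v,u=np.where(m)
    ctr,sz,ang=cv2.minAreaRect((top[:,:2]*1000).astype(np.float32))
    print(m.sum(),'uv',u.mean().round(),v.mean().round(),'zmax',np.percentile(q[:,2],98).round(4),'topmean',top.mean(0).round(4),'rect',np.round(ctr,1),np.round(sz,1),round(ang,2))
E
```

```text
table z -0.0010658990782349198
843 uv 218.0 129.0 zmax 0.107 topmean [0.7827 0.0418 0.104 ] rect [783.5  41.8] [66.2 68.7] 88.81
352 uv 276.0 134.0 zmax 0.0324 topmean [ 0.772  -0.1179  0.0294] rect [ 772.1 -117. ] [61.5 62.2] 29.28
1389 uv 11.0 161.0 zmax 0.0666 topmean [0.7129 0.6275 0.0638] rect [724.8 622.3] [165.6  50.4] 3.07
1326 uv 238.0 178.0 zmax 0.0327 topmean [ 0.6492 -0.0086  0.0294] rect [617.6 -40.9] [111.9 361.2] 2.71
938 uv 414.0 184.0 zmax 0.0537 topmean [ 0.6159 -0.4843  0.0504] rect [ 616.1 -484.5] [62.5 92.8] 76.54
905 uv 260.0 202.0 zmax 0.0376 topmean [ 0.5795 -0.0644  0.0343] rect [579.4 -62.9] [ 67.9 309.9] 8.78
323 uv 134.0 205.0 zmax 0.0797 topmean [0.581  0.2776 0.0769] rect [581.2 277.4] [39.6 40.2] 74.24
355 uv 96.0 221.0 zmax 0.0799 topmean [0.5406 0.3797 0.0769] rect [541.1 380.5] [39.5 41. ] 39.49
259 uv 372.0 252.0 zmax 0.0887 topmean [ 0.4318 -0.3473  0.087 ] rect [ 431.6 -347.7] [22.1 52.5] 17.75
336 uv 139.0 258.0 zmax 0.0797 topmean [0.4389 0.262  0.077 ] rect [439.  262.7] [40.2 38.8] 88.84
368 uv 98.0 261.0 zmax 0.08 topmean [0.4343 0.3737 0.077 ] rect [434.5 373.3] [39.3 38.7] 88.83
259 uv 481.0 324.0 zmax 0.0821 topmean [ 0.2547 -0.6031  0.0789] rect [ 254.6 -603.4] [  9.2 144.3] 0.17
```

```bash
cat >> h.py <<'E'
def go(x,y,z,yaw):
    "print turn about tool z (deg) and then the shift in the turned tool axes (mm)"
    p,r=tool(); X=r.as_matrix(); cur=np.degrees(np.arctan2(X[1,0],X[0,0]))
    t=(cur-yaw+180)%360-180; th=np.radians(yaw); d=np.array([x,y,z])-p
    print('turn z %.1f deg; shift mm x %.1f y %.1f z %.1f'%(t,1e3*(d[0]*np.cos(th)+d[1]*np.sin(th)),1e3*(d[0]*np.sin(th)-d[1]*np.cos(th)),-1e3*d[2]),'| p',p.round(4),'yaw %.1f tilt %s'%(cur,X[2,:2].round(3)))
def T(o,ang,l):
    a=np.radians(ang); return np.array([o[0]+l[0]*np.cos(a)-l[1]*np.sin(a),o[1]+l[0]*np.sin(a)+l[1]*np.cos(a)])
CO=np.array([.6440,.1195]); CA=2.71
E
python3 - <<'E'
from h import *
print(tcp_to_tips)
c=T((.5794,-.0629),8.78,(-.031,-.003)); print(c)
go(*c,.15,98.78)
# end pose of same grasp point
e=T(T(CO,CA,(-.034,-.155)),CA,(-.031,-.003)); print('target crate',T(CO,CA,(-.034,-.155)),'grasp end',e)
E
```

```text
0.011
[ 0.54922119 -0.07059671]
turn z -73.3 deg; shift mm x 468.6 y 345.4 z 91.5 | p [ 0.2794 -0.5864  0.2415] yaw 25.5 tilt [-0.    -0.001]
target crate [ 0.61736655 -0.0369342 ] grasp end [ 0.58654306 -0.04139655]
```

```bash
python3 -m crank '0 0 0 0 0 -7 0.06;0 0 0 0 0 -7 0.06;0 0 0 0 0 -7 0.06;0 0 0 0 0 -7 0.05;0 0 0 0 0 -7 0.05;0 0 0 0 0 -7 0.05;0 0 0 0 0 -7 0.04;0 0 0 0 0 -7 0.04;0 0 0 0 0 -7 0.04;0 0 0 0 0 -7 0.04;0 0 0 0 0 -3.3 0.04' 40; python3 -c "
from h import *
go(*T((.5794,-.0629),8.78,(-.031,-.003)),.15,98.78); print(sense()['width'])"
```

```text
time: 1.07
eef_pos: [0.2794, -0.5866, 0.2418]
tool_rot: [-0.0, 0.649, 0.761, 0.0]
wrist_force: [-0.6, 0.5, -1.0]
width: 0.466
grasp_force: 0.0
turn z 0.3 deg; shift mm x 468.8 y 345.4 z 91.8 | p [ 0.2794 -0.5866  0.2418] yaw 99.1 tilt [ 0.001 -0.   ]
0.46629537434326734
```

```bash
python3 -m crank '.031 .023 .003 0 0 0 .04;.031 .023 .003 0 0 0 .04;.031 .023 .003 0 0 0 .04;.031 .023 .003 0 0 0 .04;.031 .023 .003 0 0 0 .04;.031 .023 .003 0 0 0 .04;.031 .023 .003 0 0 0 .04;.031 .023 .003 0 0 0 .04;.031 .023 .003 0 0 0 .04;.031 .023 .003 0 0 0 .04;.031 .023 .003 0 0 0 .04;.031 .023 .003 0 0 0 .04' >/dev/null; python3 -m crank '.031 .023 .003 0 0 0 .04;.031 .023 .003 0 0 0 .04;.031 .023 .003 0 0 0 .04;0 0 0 0 0 0 .04'; python3 -c "
from h import *
go(*T((.5794,-.0629),8.78,(-.031,-.003)),.15,98.78); print(sense()['width'])
d=cam('wrist'); save(d,'w1',None,1.5)"
```

```text
time: 2.4
eef_pos: [0.5521, -0.0652, 0.1972]
tool_rot: [-0.001, 0.647, 0.763, 0.003]
wrist_force: [-0.2, 0.4, 0.4]
width: 0.467
grasp_force: 0.0
turn z 0.6 deg; shift mm x -4.8 y -3.7 z 47.2 | p [ 0.5521 -0.0652  0.1972] yaw 99.4 tilt [0.005 0.003]
0.46696557755362367
```

View pics/w1.png

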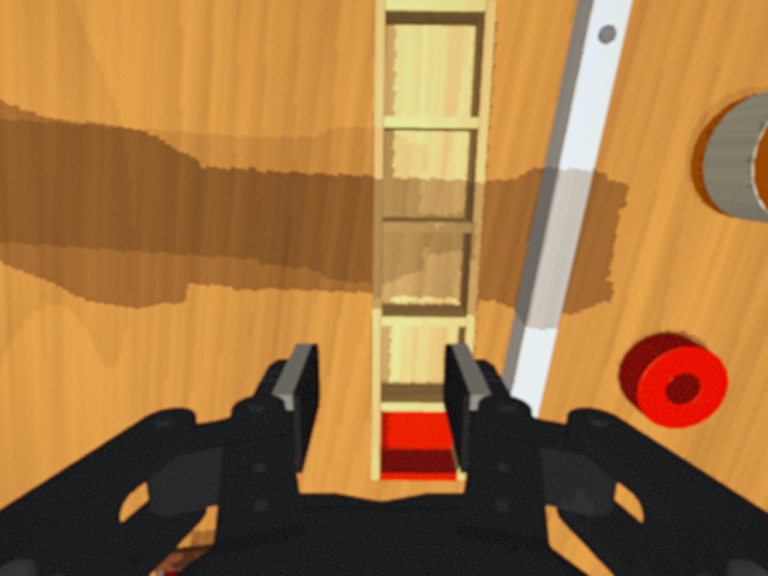

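```bash
python3 -m crank '-.005 -.004 .02 0 0 .6 .04;0 0 .03 0 0 0 .04;0 0 .03 0 0 0 .04;0 0 .03 0 0 0 .04;0 0 .03 0 0 0 .04;0 0 .02 0 0 0 .04;0 0 0 0 0 0 .04'; python3 -c "
from h import *
go(*T((.5794,-.0629),8.78,(-.031,-.003)),.025,98.78)"
```

```text
time: 3.03
eef_pos: [0.5427, -0.0813, 0.0331]
tool_rot: [-0.003, 0.655, 0.755, -0.003]
wrist_force: [-0.0, 0.2, -0.8]
width: 0.469
grasp_force: 0.0
turn z -0.7 deg; shift mm x 9.5 y 8.1 z 8.1 | p [ 0.5427 -0.0813  0.0331] yaw 98.1 tilt [ 0.002 -0.008]
```

```bash
python3 -m crank '0 0 0 0 0 0 .04;0 0 0 0 0 0 .04;0 0 0 0 0 0 .04' | head -2; python3 -c "
from h import *
go(*T((.5794,-.0629),8.78,(-.031,-.003)),.025,98.78)"
```

```text
time: 3.28
eef_pos: [0.5477, -0.0807, 0.039]
turn z -0.6 deg; shift mm x 9.7 y 3.1 z 14.0 | p [ 0.5477 -0.0807  0.039 ] yaw 98.1 tilt [-0.001  0.003]
```

```bash
python3 -m crank '.0097 .003 .007 0 0 -.6 .04;0 0 .007 0 0 0 .04;0 0 0 0 0 0 .04;0 0 0 0 0 0 .04;0 0 0 0 0 0 0;0 0 0 0 0 0 0;0 0 0 0 0 0 0;0 0 0 0 0 0 0;0 0 0 0 0 0 0;0 0 0 0 0 0 0' 40; python3 -c "
from h import *
e=T(T(CO,CA,(-.034,-.155)),CA,(-.031,-.003)); go(*e,.025,92.71)"
```

```text
time: 4.12
eef_pos: [0.5488, -0.0702, 0.0237]
tool_rot: [0.001, 0.651, 0.759, 0.001]
wrist_force: [2.7, 0.2, 2.7]
width: 0.058
grasp_force: 41.1
turn z 6.1 deg; shift mm x 27.0 y 39.1 z -1.3 | p [ 0.5488 -0.0702  0.0237] yaw 98.8 tilt [-0.     0.002]
```

```bash
python3 -m crank '0 0 0 0 0 2 0;0 0 0 0 0 2 0;0 0 0 0 0 2.1 0;.004 .006 0 0 0 0 0;.005 .007 0 0 0 0 0;.005 .007 0 0 0 0 0;.005 .007 0 0 0 0 0;.004 .007 0 0 0 0 0;0 0 0 0 0 0 0;0 0 0 0 0 0 0;0 0 0 0 0 0 0'; python3 -c "
from seg import *
e=T(T(CO,CA,(-.034,-.155)),CA,(-.031,-.003)); go(*e,.025,92.71)
d=cam('wrist'); save(d,'w2',None,1.5)"
```

```text
time: 5.03
eef_pos: [0.5798, -0.0477, 0.0237]
tool_rot: [-0.0, 0.691, 0.723, -0.002]
wrist_force: [-3.8, -4.4, 7.4]
width: 0.062
grasp_force: 42.1
turn z -0.1 deg; shift mm x 6.0 y 7.0 z -1.3 | p [ 0.5798 -0.0477  0.0237] yaw 92.6 tilt [-0.003 -0.003]
```

View pics/w2.png

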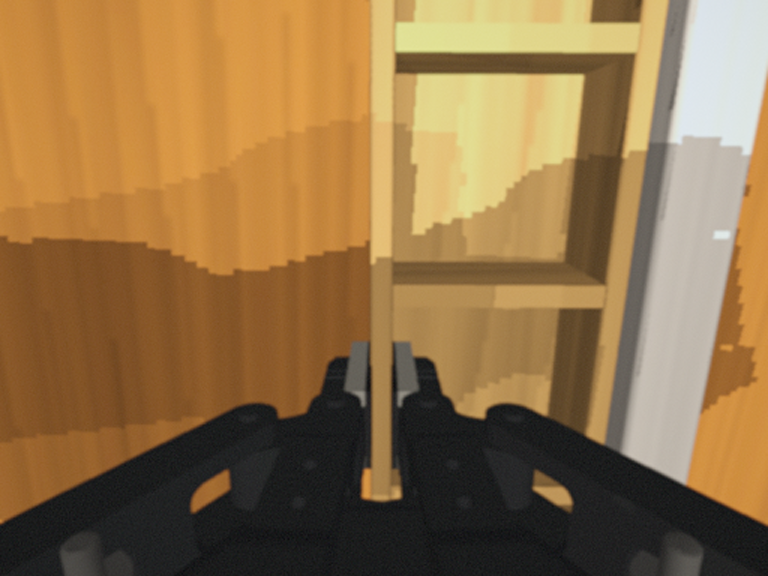

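```bash
for i in 1; do python3 -m crank '.002 .002 0 0 0 0 0;.002 .002 0 0 0 0 0;.002 .002 0 0 0 0 0;0 0 0 0 0 0 0;0 0 0 0 0 0 0'|egrep 'eef|wrist'; python3 -m crank '.002 .002 0 0 0 0 0;0 0 0 0 0 0 0;0 0 0 0 0 0 0'|egrep 'eef|wrist';  done; python3 -c "
from seg import *
e=T(T(CO,CA,(-.034,-.155)),CA,(-.031,-.003)); go(*e,.025,92.71)"
```

```text
eef_pos: [0.5844, -0.0434, 0.0237]
wrist_force: [-6.6, -7.9, 11.4]
eef_pos: [0.5859, -0.0419, 0.0236]
wrist_force: [-7.8, -8.2, 11.9]
turn z -0.3 deg; shift mm x 0.4 y 0.7 z -1.4 | p [ 0.5859 -0.0419  0.0236] yaw 92.5 tilt [-0.006 -0.006]
```

```bash
for i in 1 2; do python3 -m crank '.001 .001 0 0 0 0 0;.001 .001 0 0 0 0 0;0 0 0 0 0 0 0;0 0 0 0 0 0 0'|egrep 'eef|wrist';  done; python3 -c "
from seg import *
e=T(T(CO,CA,(-.034,-.155)),CA,(-.031,-.003)); go(*e,.025,92.71)"
```

```text
eef_pos: [0.5866, -0.0413, 0.0236]
wrist_force: [-11.3, -11.7, 16.3]
eef_pos: [0.5866, -0.0412, 0.0236]
wrist_force: [-16.5, -14.3, 21.1]
turn z -0.3 deg; shift mm x -0.2 y -0.1 z -1.4 | p [ 0.5866 -0.0412  0.0236] yaw 92.4 tilt [-0.01  -0.013]
```

```bash
python3 -m crank '0 0 0 0 0 0 .03;0 0 0 0 0 0 .03;0 0 0 0 0 0 .03;-.001 -.001 0 0 0 0 .03;0 0 0 0 0 0 .03' |egrep 'eef|wrist'; python3 -m crank '0 0 -.03 0 0 0 .03;0 0 -.03 0 0 0 0;0 -.025 0 0 0 0 0;0 -.02 0 0 0 0 0;0 0 0 0 0 0 0;0 0 .03 0 0 0 0;0 0 .03 0 0 0 0;0 0 0 0 0 0 0;0 0 0 0 0 0 0;0 0 0 0 0 0 0'; python3 -c "
from seg import *
e=T(T(CO,CA,(-.034,-.155)),CA,(-.034-.0145,-.003)); go(*e,.025,92.71)"
```

```text
eef_pos: [0.5911, -0.0336, 0.0229]
wrist_force: [0.4, 0.0, 0.3]
time: 7.67
eef_pos: [0.5473, -0.0356, 0.024]
tool_rot: [0.0, 0.69, 0.724, 0.0]
wrist_force: [-0.1, 0.4, 0.7]
width: 0.001
grasp_force: 0.0
turn z 0.0 deg; shift mm x -7.7 y 21.5 z -1.0 | p [ 0.5473 -0.0356  0.024 ] yaw 92.7 tilt [0.    0.001]
```

```bash
python3 -m crank '-.004 .009 0 0 0 0 0;-.004 .009 0 0 0 0 0;0 0 0 0 0 0 0;0 0 0 0 0 0 0' |egrep 'eef|wrist'; for i in 1 2 3 4; do python3 -m crank '0 .001 0 0 0 0 0;0 .001 0 0 0 0 0;0 0 0 0 0 0 0'|egrep 'eef|wrist'; done
```

```text
eef_pos: [0.5662, -0.0439, 0.0241]
wrist_force: [-0.5, -0.3, -0.4]
eef_pos: [0.5668, -0.0431, 0.0234]
wrist_force: [0.4, 0.4, -0.3]
eef_pos: [0.5689, -0.043, 0.0233]
wrist_force: [0.5, 0.5, 0.1]
eef_pos: [0.5701, -0.043, 0.0231]
wrist_force: [-2.4, -0.1, 2.2]
eef_pos: [0.5702, -0.043, 0.023]
wrist_force: [-7.4, 0.4, 6.7]
```

```bash
python3 -m crank '0 .001 0 0 0 0 0;0 .001 0 0 0 0 0;0 .001 0 0 0 0 0;0 0 0 0 0 0 0;0 0 0 0 0 0 0'|egrep 'eef|wrist'; python3 -m crank '0 -.01 0 0 0 0 0;0 -.01 -.03 0 0 0 0;-.03 0 -.03 0 0 0 0;-.035 0 0 0 0 0 0;-.035 .01 0 0 0 0 0;-.035 .02 0 0 0 0 0;-.035 .02 0 0 0 0 0;0 .01 0 0 0 0 0;0 0 0 0 0 0 0;0 0 0 0 0 0 0;0 0 0 0 0 0 0'; python3 -c "
from seg import *
e=T(T(CO,CA,(-.034,-.155)),CA,(0,-.155-.025)); go(*e,.024,92.71)"
```

```text
eef_pos: [0.5711, -0.0433, 0.0229]
wrist_force: [-14.3, -0.1, 11.8]
time: 10.33
eef_pos: [0.6231, -0.2087, 0.0824]
tool_rot: [-0.001, 0.69, 0.724, 0.0]
wrist_force: [-0.6, 0.6, 0.7]
width: 0.0
grasp_force: 0.0
turn z 0.1 deg; shift mm x -8.2 y 2.4 z 58.4 | p [ 0.6231 -0.2087  0.0824] yaw 92.8 tilt [ 0.001 -0.001]
```

```bash
python3 -m crank '-.01 .002 0 0 0 0 0;0 0 .03 0 0 0 0;0 0 .03 0 0 0 0;0 0 0 0 0 0 0;0 0 0 0 0 0 0;.006 0 0 0 0 0 0;0.004 0 0 0 0 0 0;0 0 0 0 0 0 0;0 0 0 0 0 0 0'|egrep 'eef|wrist'; for i in 1 2 3 4; do python3 -m crank '.001 0 0 0 0 0 0;.001 0 0 0 0 0 0;0 0 0 0 0 0 0'|egrep 'eef|wrist'; done
```

```text
eef_pos: [0.6267, -0.2094, 0.0244]
wrist_force: [-0.0, -0.5, -0.7]
eef_pos: [0.6257, -0.208, 0.023]
wrist_force: [-0.5, -0.5, 0.2]
eef_pos: [0.6254, -0.2058, 0.0227]
wrist_force: [-0.4, 0.3, -0.0]
eef_pos: [0.6253, -0.2037, 0.0227]
wrist_force: [-0.2, 0.7, 0.3]
eef_pos: [0.6252, -0.2026, 0.0227]
wrist_force: [-0.1, -1.8, -1.1]
```

```bash
python3 -m crank '.001 0 0 0 0 0 0;.001 0 0 0 0 0 0;.001 0 0 0 0 0 0;.001 0 0 0 0 0 0;0 0 0 0 0 0 0'|egrep 'eef|wrist'; python3 -m crank '-.015 0 0 0 0 0 0;0 0 -.035 0 0 0 0.07;0 0 -.035 0 0 0 .07;0 0 -.035 0 0 0 .07;0 -.035 -.02 0 0 0 .07;0 -.04 -.01 0 0 0 .07;0 -.04 0 0 0 0 .07;0 -.04 0 0 0 0 .07;0 -.03 0 0 0 0 .07;0 0 0 0 0 0 .07;0 0 0 0 0 0 .07' |egrep 'eef|wrist'; cat > chk.py <<'E'
from seg import *
def crate(d=None):
    a=d or cam('top'); P=cloud(a); z=P[...,2]
    ok=(a['range_z']>0)&(z>.02)&(z<.12)&(P[...,0]>.5)&(P[...,0]<.69)&(P[...,1]>-.3)&(P[...,1]<.16)
    t=P[ok]; ang=np.radians(CA); l=(t[:,:2]-CO)@np.array([[np.cos(ang),-np.sin(ang)],[np.sin(ang),np.cos(ang)]])
    m=(l[:,0]<-.004)&(l[:,1]<-.004)&(t[:,2]>.028)&(t[:,2]<.042)
    return l[m]*1000,t[m]
if __name__=='__main__':
    l,t=crate(); print(len(l)); print('crate in corner frame (want -34,-155, 0)',cv2.minAreaRect(l.astype(np.float32)))
E
python3 chk.py; python3 -c "
from h import *
go(.439,.262,.15,92.71); save(cam('top'),'t2',(180,150,340,240),4)"
```

```text
eef_pos: [0.625, -0.2021, 0.0228]
wrist_force: [-0.1, -8.3, -2.2]
eef_pos: [0.4399, -0.2222, 0.1582]
wrist_force: [1.3, -0.0, 0.5]
641
crate in corner frame (want -34,-155, 0) ((-36.1424560546875, -157.04844665527344), (306.05841064453125, 64.49862670898438), 89.8428955078125)
turn z -0.1 deg; shift mm x 483.6 y 20.4 z 8.4 | p [ 0.4415 -0.222   0.1584] yaw 92.6 tilt [-0.     0.002]
```

View pics/t2.png

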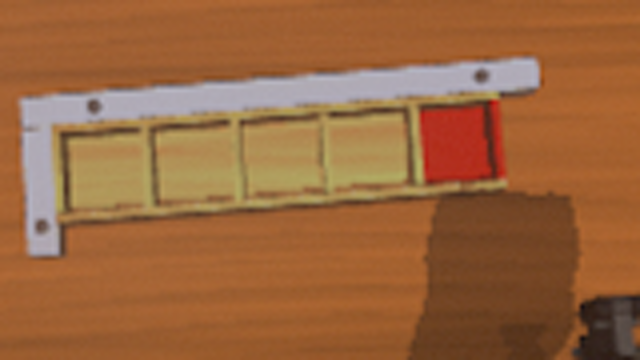

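```bash
python3 -m crank '.04 0 0 0 0 0 .07;.04 0 0 0 0 0 .07;.04 0 0 0 0 0 .07;.04 0 0 0 0 0 .07;.04 0 0 0 0 0 .07;.04 0 0 0 0 0 .07;.04 0 0 0 0 0 .07;.04 0 0 0 0 0 .07;.04 0 0 0 0 0 .07;.04 0 0 0 0 0 .07;.04 0 0 0 0 0 .07;.04 0 0 0 0 0 .07' 20 >/dev/null;  python3 -m crank '0 0 0 0 0 0 .07;0 0 0 0 0 0 .07;0 0 0 0 0 0 .07'|head -2; python3 -c "
from h import *
go(.439,.262,.048,92.71); print(sense()['width']*85.4)"
```

```text
time: 14.77
eef_pos: [0.4185, 0.2586, 0.1573]
turn z 0.1 deg; shift mm x 2.4 y 20.6 z 109.3 | p [0.4185 0.2586 0.1573] yaw 92.8 tilt [ 0.    -0.001]
69.89650324052221
```

```bash
python3 -m crank '.0024 .0206 .0 0 0 0 .07;0 0 .01 0 0 0 .07;0 0 .03 0 0 0 .07;0 0 .03 0 0 0 .07;0 0 .03 0 0 0 .07;0 0 .009 0 0 0 .07;0 0 0 0 0 0 .07;0 0 0 0 0 0 .07;0 0 0 0 0 0 0.03;0 0 0 0 0 0 0.03;0 0 0 0 0 0 0.03;0 0 0 0 0 0 .03' 30;  python3 -m crank '0 0 0 0 0 0 .03;0 0 0 0 0 0 .03'; python3 -c "
from h import *
go(.439,.262,.048,92.71); d=cam('wrist'); save(d,'w3')"
```

```text
time: 15.77
eef_pos: [0.4402, 0.2617, 0.0505]
tool_rot: [0.001, 0.69, 0.723, 0.001]
wrist_force: [-0.1, -1.3, 7.5]
width: 0.529
grasp_force: 30.2
time: 15.93
eef_pos: [0.4402, 0.2616, 0.0505]
tool_rot: [0.001, 0.69, 0.723, 0.001]
wrist_force: [-1.2, -0.9, 7.3]
width: 0.53
grasp_force: 30.2
turn z -0.0 deg; shift mm x 0.4 y -1.2 z 2.5 | p [0.4402 0.2616 0.0505] yaw 92.7 tilt [0.001 0.003]
```

View pics/w3.png

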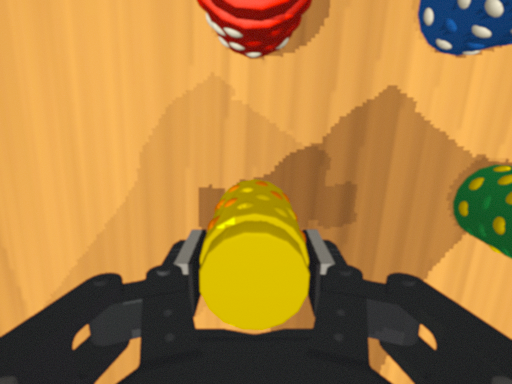

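```bash
python3 -m crank '0 0 -.03 0 0 0 .03;0 0 -.04 0 0 0 .03;0 0 -.04 0 0 0 .03;0 0 -.04 0 0 0 .03;0 0 0 0 0 0 .03;0 0 0 0 0 0 .03;0 0 0 0 0 0 .03'|egrep 'eef|wid'; cat > cell.py <<'E'
from chk import *
import sys
def C(y,z): go(*T(CO,CA,(-.034,-.155+y/1000)),z,CA+90)
if len(sys.argv)>1: C(float(sys.argv[1]),float(sys.argv[2]))
E
python3 cell.py -65 .2; python3 chk.py
```

```text
eef_pos: [0.4388, 0.2605, 0.1987]
width: 0.524
turn z -0.1 deg; shift mm x -370.5 y 164.3 z -1.3 | p [0.4388 0.2605 0.1987] yaw 92.7 tilt [-0.001  0.001]
637
crate in corner frame (want -34,-155, 0) ((-36.45018005371094, -157.07762145996094), (64.72687530517578, 305.97967529296875), 0.0256040059030056)
```

```bash
python3 -m crank '-.034 .015 0 0 0 0 .03;-.034 .015 0 0 0 0 .03;-.034 .015 0 0 0 0 .03;-.034 .015 0 0 0 0 .03;-.034 .015 0 0 0 0 .03;-.034 .015 0 0 0 0 .03;-.034 .015 0 0 0 0 .03;-.034 .015 0 0 0 0 .03;-.034 .015 0 0 0 0 .03;-.034 .015 0 0 0 0 .03;-.03 .014 0 0 0 0 .03;0 0 0 0 0 0 .03'>/dev/null; python3 -m crank '0 0 0 0 0 0 .03;0 0 0 0 0 0 .03' |egrep 'eef|wid';python3 cell.py -65 .056
```

```text
eef_pos: [0.619, -0.0999, 0.1967]
width: 0.526
turn z 0.0 deg; shift mm x -2.1 y 1.4 z 140.7 | p [ 0.619  -0.0999  0.1967] yaw 92.7 tilt [ 0.002 -0.004]
```

```bash
python3 -m crank '-.002 .0014 .02 0 0 0 .03;0 0 .03 0 0 0 .03;0 0 .02 0 0 0 .03;0 0 .02 0 0 0 .03;0 0 0 0 0 0 .03;0 0 0 0 0 0 .03' |egrep 'eef|wid|wrist';python3 cell.py -65 .056; python3 -c "
from h import *
save(cam('wrist'),'w4')"
```

```text
eef_pos: [0.6204, -0.1008, 0.1077]
wrist_force: [1.3, 0.3, -0.7]
width: 0.529
turn z 0.1 deg; shift mm x -1.1 y -0.0 z 51.7 | p [ 0.6204 -0.1008  0.1077] yaw 92.8 tilt [ 0.001 -0.003]
```

View pics/w4.png

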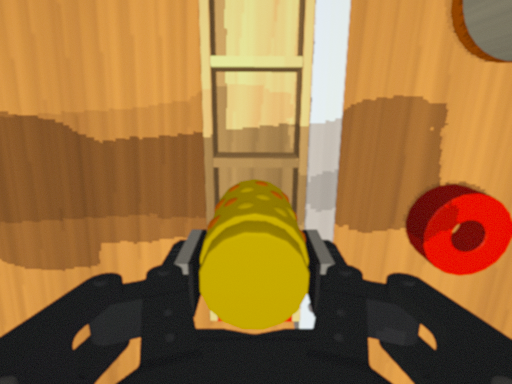

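Jar centred over its cell (column 255, between the crate walls at 210 and 305). I'll lower it.

```bash
python3 -m crank '-.001 0 .02 0 0 0 .03;0 0 .015 0 0 0 .03;0 0 .012 0 0 0 .03;0 0 0.003 0 0 0 .03;0 0 0 0 0 0 .03;0 0 0 0 0 0 .03' |egrep 'eef|wid|wrist';python3 cell.py -65 .056
```

```text
eef_pos: [0.622, -0.1035, 0.0591]
wrist_force: [0.8, -0.2, -0.9]
width: 0.527
turn z -0.0 deg; shift mm x 1.8 y -1.4 z 3.1 | p [ 0.622  -0.1035  0.0591] yaw 92.7 tilt [0. 0.]
```

```bash
python3 -m crank '0.002 -.001 .002 0 0 0 .03;0 0 .001 0 0 0 .03;0 0 .001 0 0 0 .03;0 0 0 0 0 0 .03;0 0 0 0 0 0 .03' |egrep 'eef|wid|wrist'; python3 -m crank '0 0 0 0 0 0 .06;0 0 0 0 0 0 .06;0 0 0 0 0 0 .06;0 0 0 0 0 0 .06;0 0 -.03 0 0 0 .06;0 0 -.04 0 0 0 .06;0 0 -.04 0 0 0 .06;0 0 0 0 0 0 .07;0 0 0 0 0 0 .07;0 0 0 0 0 0 .07' |egrep 'eef|wid|wrist';python3 -c "
from h import *
go(.5811,.2775,.166,92.71)"
```

```text
eef_pos: [0.6209, -0.1016, 0.0556]
wrist_force: [-1.5, 0.4, 4.0]
width: 0.528
eef_pos: [0.6202, -0.1021, 0.1645]
wrist_force: [-0.7, -0.1, -1.2]
width: 0.822
turn z -0.0 deg; shift mm x 381.0 y -21.1 z -1.5 | p [ 0.6202 -0.1021  0.1645] yaw 92.7 tilt [-0. -0.]
```

```bash
python3 -m crank '.035 -.002 0 0 0 0 .07;.035 -.002 0 0 0 0 .07;.035 -.002 0 0 0 0 .07;.035 -.002 0 0 0 0 .07;.035 -.002 0 0 0 0 .07;.035 -.002 0 0 0 0 .07;.035 -.002 0 0 0 0 .07;.035 -.002 0 0 0 0 .07;.035 -.002 0 0 0 0 .07;.035 -.002 0 0 0 0 .07;.031 -.001 0 0 0 0 .07;0 0 0 0 0 0 .07' >/dev/null;  python3 -m crank '0 0 0 0 0 0 .07;0 0 0 0 0 0 .07;0 0 0 0 0 0 .07'|head -2; python3 -c "
from h import *
go(.5811,.2775,.05,92.71); save(cam('top'),'t3',(80,150,340,290),3)"; python3 chk.py
```

```text
time: 21.33
eef_pos: [0.5819, 0.2756, 0.1634]
turn z -0.2 deg; shift mm x 1.9 y -0.7 z 113.4 | p [0.5819 0.2756 0.1634] yaw 92.6 tilt [-0.002 -0.002]
658
crate in corner frame (want -34,-155, 0) ((-36.39581298828125, -156.97128295898438), (305.90179443359375, 64.65691375732422), 89.98242950439453)
```

View pics/t3.png

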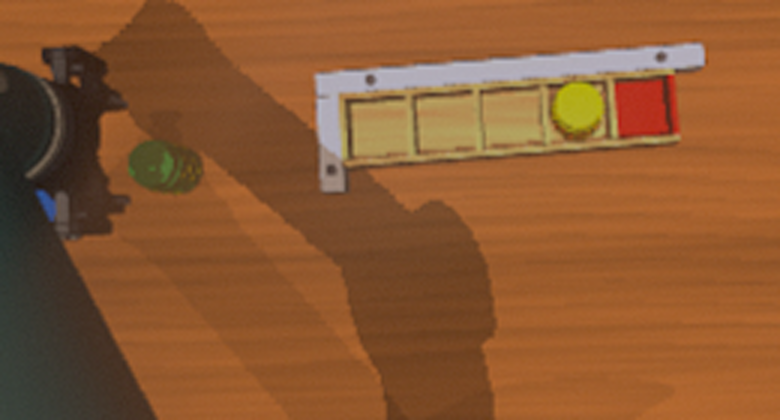

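```bash
python3 -m crank '.002 -.001 .023 0 0 -.2 .07;0 0 .03 0 0 0 .07;0 0 .03 0 0 0 .07;0 0 .02 0 0 0 .07;0 0 .01 0 0 0 .07;0 0 0 0 0 0 .07;0 0 0 0 0 0 .07;0 0 0 0 0 0 .07;0 0 0 0 0 0 .03;0 0 0 0 0 0 .03;0 0 0 0 0 0 .03;0 0 0 0 0 0 .03' 30|egrep 'eef|wrist|width';  python3 -m crank '0 0 0 0 0 0 .03;0 0 0 0 0 0 .03'|egrep 'eef|wid|gras'; python3 -m crank '0 0 -.03 0 0 0 .03;0 0 -.04 0 0 0 .03;0 0 -.04 0 0 0 .03;0 0 -.04 0 0 0 .03;0 0 0 0 0 0 .03;0 0 0 0 0 0 .03;0 0 0 0 0 0 .03'|egrep 'eef|wid';python3 cell.py -3 .2; python3 chk.py
```

```text
eef_pos: [0.5816, 0.2802, 0.0534]
wrist_force: [-0.4, -0.4, 6.9]
width: 0.527
eef_pos: [0.5816, 0.2802, 0.0534]
width: 0.529
grasp_force: 30.2
eef_pos: [0.5803, 0.2792, 0.2014]
width: 0.522
turn z 0.2 deg; shift mm x -320.5 y 22.0 z 1.4 | p [0.5803 0.2792 0.2014] yaw 92.9 tilt [-0.001 -0.   ]
651
crate in corner frame (want -34,-155, 0) ((-36.22096633911133, -157.16082763671875), (306.19134521484375, 64.64933013916016), 89.92245483398438)
```

```bash
python3 -m crank '-.035 .002 0 0 0 0.2 .03;-.035 .002 0 0 0 0 .03;-.035 .002 0 0 0 0 .03;-.035 .002 0 0 0 0 .03;-.035 .002 0 0 0 0 .03;-.035 .002 0 0 0 0 .03;-.035 .003 0 0 0 0 .03;-.035 .003 0 0 0 0 .03;-.03 .003 0 0 0 0 .03;-.009 .001 0 0 0 0 .03;0 0 0 0 0 0 .03;0 0 0 0 0 0 .03'>/dev/null; python3 -m crank '0 0 0 0 0 0 .03;0 0 0.03 0 0 0 .03;0 0 .03 0 0 0 .03;0 0 .03 0 0 0 .03;0 0 0 0 0 0 .03;0 0 0 0 0 0 .03;0 0 0 0 0 0 .03' |egrep 'eef|wid';python3 cell.py -1 .058; python3 chk.py
```

```text
eef_pos: [0.6187, -0.0361, 0.1132]
width: 0.525
turn z 0.1 deg; shift mm x -1.8 y -1.3 z 55.2 | p [ 0.6187 -0.0361  0.1132] yaw 92.8 tilt [0.001 0.002]
348
crate in corner frame (want -34,-155, 0) ((-36.36397171020508, -157.13645935058594), (305.9261474609375, 64.57389831542969), 89.98918914794922)
```

```bash
python3 -m crank '-.0018 -.001 .02 0 0 0 .03;0 0 .015 0 0 0 .03;0 0 .01 0 0 0 .03;0 0 0.006 0 0 0 .03;0 0 0.002 0 0 0 .03;0 0 0.002 0 0 0 .03;0 0 0 0 0 0 .03;0 0 0 0 0 0 .03' |egrep 'eef|wid|wrist';python3 cell.py -1 .058
```

```text
eef_pos: [0.6174, -0.0395, 0.0584]
wrist_force: [-2.8, -0.4, 6.3]
width: 0.528
turn z -0.0 deg; shift mm x 1.6 y 0.1 z 0.4 | p [ 0.6174 -0.0395  0.0584] yaw 92.7 tilt [-0.     0.001]
```

Seated. Next I release it and go for blue at (0.541, 0.380).

```bash
python3 -m crank '0 0 0 0 0 0 .06;0 0 0 0 0 0 .06;0 0 0 0 0 0 .06;0 0 0 0 0 0 .06;0 0 -.03 0 0 0 .06;0 0 -.04 0 0 0 .06;0 0 -.04 0 0 0 .06;0 0 0 0 0 0 .07;0 0 0 0 0 0 .07;0 0 0 0 0 0 .07' |egrep 'eef|wid|wrist';python3 -c "
from h import *
go(.5410,.380,.166,92.71)"
```

```text
eef_pos: [0.6165, -0.04, 0.1665]
wrist_force: [-0.3, -1.3, -0.5]
width: 0.818
turn z -0.0 deg; shift mm x 423.1 y -55.6 z 0.5 | p [ 0.6165 -0.04    0.1665] yaw 92.7 tilt [-0. -0.]
```

```bash
python3 -m crank '.039 -.005 0 0 0 0 .07;.039 -.005 0 0 0 0 .07;.039 -.005 0 0 0 0 .07;.039 -.005 0 0 0 0 .07;.039 -.005 0 0 0 0 .07;.039 -.005 0 0 0 0 .07;.039 -.005 0 0 0 0 .07;.039 -.005 0 0 0 0 .07;.039 -.005 0 0 0 0 .07;.039 -.005 0 0 0 0 .07;.033 -.005 0 0 0 0 .07;0 0 0 0 0 0 .07' >/dev/null;  python3 -m crank '0 0 0 0 0 0 .07;0 0 0 0 0 0 .07;0 0 0 0 0 0 .07;0 0 0 0 0 0 .07'|head -2; python3 -c "
from h import *
go(.5410,.380,.05,92.71)"; python3 chk.py
```

```text
time: 27.7
eef_pos: [0.5429, 0.3782, 0.166]
turn z -0.2 deg; shift mm x 1.9 y -1.8 z 116.0 | p [0.5429 0.3782 0.166 ] yaw 92.5 tilt [-0.002 -0.001]
664
crate in corner frame (want -34,-155, 0) ((-36.51609420776367, -156.99575805664062), (64.85491943359375, 305.9419860839844), 0.01945355534553528)
```

```bash
python3 -m crank '.0 -.002 .023 0 0 -.2 .07;0 0 .03 0 0 0 .07;0 0 .03 0 0 0 .07;0 0 .02 0 0 0 .07;0 0 .013 0 0 0 .07;0 0 0 0 0 0 .07;0 0 0 0 0 0 .07;0 0 0 0 0 0 .07;0 0 0 0 0 0 .03;0 0 0 0 0 0 .03;0 0 0 0 0 0 .03;0 0 0 0 0 0 .03' 30|egrep 'eef|wrist|width';  python3 -m crank '0 0 0 0 0 0 .03;0 0 0 0 0 0 .03'|egrep 'eef|wid|gras'; python3 -m crank '0 0 -.03 0 0 0 .03;0 0 -.04 0 0 0 .03;0 0 -.04 0 0 0 .03;0 0 -.04 0 0 0 .03;0 0 0 0 0 0 .03;0 0 0 0 0 0 .03;0 0 0 0 0 0 .03'|egrep 'eef|wid';python3 cell.py 59 .2; python3 chk.py
```

```text
eef_pos: [0.541, 0.3809, 0.0525]
wrist_force: [0.2, -0.2, 6.0]
width: 0.53
eef_pos: [0.541, 0.3808, 0.0525]
width: 0.524
grasp_force: 30.2
eef_pos: [0.5398, 0.3796, 0.2004]
width: 0.523
turn z 0.2 deg; shift mm x -360.7 y 57.8 z 0.4 | p [0.5398 0.3796 0.2004] yaw 92.9 tilt [-0.001 -0.   ]
658
crate in corner frame (want -34,-155, 0) ((-36.46274948120117, -157.17189025878906), (306.0566101074219, 64.84327697753906), 89.92847442626953)
```

```bash
python3 -m crank '-.036 .006 0 0 0 0.2 .03;-.036 .006 0 0 0 0 .03;-.036 .006 0 0 0 0 .03;-.036 .006 0 0 0 0 .03;-.036 .006 0 0 0 0 .03;-.036 .006 0 0 0 0 .03;-.036 .006 0 0 0 0 .03;-.036 .006 0 0 0 0 .03;-.036 .005 0 0 0 0 .03;-.036 .005 0 0 0 0 .03;0 0 0 0 0 0 .03;0 0 0 0 0 0 .03'>/dev/null; python3 -m crank '0 0 0 0 0 0 .03;0 0 0.03 0 0 0 .03;0 0 .03 0 0 0 .03;0 0 .03 0 0 0 .03;0 0 0 0 0 0 .03;0 0 0 0 0 0 .03;0 0 0 0 0 0 .03' |egrep 'eef|wid';python3 cell.py 60 .0575; python3 chk.py
```

```text
eef_pos: [0.6156, 0.025, 0.1119]
width: 0.529
turn z 0.1 deg; shift mm x -1.9 y -1.2 z 54.4 | p [0.6156 0.025  0.1119] yaw 92.8 tilt [0.001 0.001]
366
crate in corner frame (want -34,-155, 0) ((-36.42401885986328, -222.50607299804688), (175.73312377929688, 64.62352752685547), 89.98896789550781)
```

```bash
python3 -m crank '-.001 -.001 .02 0 0 0 .03;0 0 .015 0 0 0 .03;0 0 .01 0 0 0 .03;0 0 0.006 0 0 0 .03;0 0 0.002 0 0 0 .03;0 0 0.002 0 0 0 .03;0 0 0 0 0 0 .03;0 0 0 0 0 0 .03' |egrep 'eef|wid|wrist';python3 cell.py 60 .0575
```

```text
eef_pos: [0.6145, 0.0225, 0.0574]
wrist_force: [-3.0, -0.2, 5.3]
width: 0.526
turn z -0.0 deg; shift mm x 0.5 y 0.1 z -0.1 | p [0.6145 0.0225 0.0574] yaw 92.7 tilt [-0.     0.001]
```

```bash
python3 -m crank '0 0 0 0 0 0 .06;0 0 0 0 0 0 .06;0 0 0 0 0 0 .06;0 0 0 0 0 0 .06;0 0 -.03 0 0 0 .06;0 0 -.04 0 0 0 .06;0 0 -.04 0 0 0 .06;0 0 0 0 0 0 .07;0 0 0 0 0 0 .07;0 0 0 0 0 0 .07' |egrep 'eef|wid|wrist';python3 -c "
from h import *
go(.4344,.3735,.166,92.71)"
```

```text
eef_pos: [0.6137, 0.0219, 0.1655]
wrist_force: [-0.7, -0.2, -0.6]
width: 0.818
turn z -0.0 deg; shift mm x 359.6 y -162.5 z -0.5 | p [0.6137 0.0219 0.1655] yaw 92.7 tilt [-0. -0.]
```

```bash
python3 -m crank '.033 -.015 0 0 0 0 .07;.033 -.015 0 0 0 0 .07;.033 -.015 0 0 0 0 .07;.033 -.015 0 0 0 0 .07;.033 -.015 0 0 0 0 .07;.033 -.015 0 0 0 0 .07;.033 -.015 0 0 0 0 .07;.033 -.015 0 0 0 0 .07;.033 -.015 0 0 0 0 .07;.033 -.015 0 0 0 0 .07;.03 -.013 0 0 0 0 .07;0 0 0 0 0 0 .07' >/dev/null;  python3 -m crank '0 0 0 0 0 0 .07;0 0 0 0 0 0 .07;0 0 0 0 0 0 .07;0 0 0 0 0 0 .07'|head -2; python3 -c "
from h import *
go(.4344,.3735,.05,92.71)"; python3 chk.py
```

```text
time: 34.02
eef_pos: [0.4352, 0.3725, 0.165]
turn z -0.2 deg; shift mm x 1.0 y -0.8 z 115.0 | p [0.4352 0.3725 0.165 ] yaw 92.5 tilt [-0.001 -0.001]
668
crate in corner frame (want -34,-155, 0) ((-36.14590072631836, -157.05535888671875), (306.0167236328125, 64.77191925048828), 89.88309478759766)
```

```bash
python3 -m crank '-.001 -.001 .023 0 0 -.2 .07;0 0 .03 0 0 0 .07;0 0 .03 0 0 0 .07;0 0 .02 0 0 0 .07;0 0 .012 0 0 0 .07;0 0 0 0 0 0 .07;0 0 0 0 0 0 .07;0 0 0 0 0 0 .07;0 0 0 0 0 0 .03;0 0 0 0 0 0 .03;0 0 0 0 0 0 .03;0 0 0 0 0 0 .03' 30|egrep 'eef|wrist|width';  python3 -m crank '0 0 0 0 0 0 .03;0 0 0 0 0 0 .03'|egrep 'eef|wid|gras'; python3 -m crank '0 0 -.03 0 0 0 .03;0 0 -.04 0 0 0 .03;0 0 -.04 0 0 0 .03;0 0 -.04 0 0 0 .03;0 0 0 0 0 0 .03;0 0 0 0 0 0 .03;0 0 0 0 0 0 .03'|egrep 'eef|wid';python3 cell.py 121 .2; python3 chk.py
```

```text
eef_pos: [0.4343, 0.3739, 0.0522]
wrist_force: [0.1, -1.0, 6.7]
width: 0.526
eef_pos: [0.4343, 0.3739, 0.0522]
width: 0.526
grasp_force: 29.9
eef_pos: [0.4332, 0.3725, 0.2004]
width: 0.528
turn z 0.2 deg; shift mm x -296.7 y 164.6 z 0.4 | p [0.4332 0.3725 0.2004] yaw 92.9 tilt [-0.001 -0.   ]
670
crate in corner frame (want -34,-155, 0) ((-36.3793830871582, -156.99583435058594), (305.858154296875, 64.78002166748047), 89.96934509277344)
```

```bash
python3 -m crank '-.033 .018 0 0 0 0.2 .03;-.033 .018 0 0 0 0 .03;-.033 .018 0 0 0 0 .03;-.033 .018 0 0 0 0 .03;-.033 .018 0 0 0 0 .03;-.033 .018 0 0 0 0 .03;-.033 .019 0 0 0 0 .03;-.033 .019 0 0 0 0 .03;-.032 .018 0 0 0 0 .03;0 0 0 0 0 0 .03;0 0 0 0 0 0 .03;0 0 0 0 0 0 .03'>/dev/null; python3 -m crank '0 0 0 0 0 0 .03;0 0 0.03 0 0 0 .03;0 0 .03 0 0 0 .03;0 0 .03 0 0 0 .03;0 0 0 0 0 0 .03;0 0 0 0 0 0 .03;0 0 0 0 0 0 .03' |egrep 'eef|wid';python3 cell.py 121 .057; python3 chk.py
```

```text
eef_pos: [0.6118, 0.0867, 0.1122]
width: 0.524
turn z 0.1 deg; shift mm x -2.8 y -0.3 z 55.2 | p [0.6118 0.0867 0.1122] yaw 92.8 tilt [0.001 0.002]
598
crate in corner frame (want -34,-155, 0) ((-36.24806594848633, -176.5301971435547), (266.8860778808594, 64.71831512451172), 89.90495300292969)
```

```bash
python3 -m crank '-.002 0 .02 0 0 0 .03;0 0 .015 0 0 0 .03;0 0 .01 0 0 0 .03;0 0 0.006 0 0 0 .03;0 0 0.002 0 0 0 .03;0 0 0.002 0 0 0 .03;0 0 0 0 0 0 .03;0 0 0 0 0 0 .03' |egrep 'eef|wid|wrist';python3 cell.py 121 .057; python3 -m crank '0 0 0 0 0 0 .06;0 0 0 0 0 0 .06;0 0 0 0 0 0 .06;0 0 0 0 0 0 .06;0 0 -.03 0 0 0 .06;0 0 -.04 0 0 0 .06;0 0 -.04 0 0 0 .06;0 0 0 0 0 0 .07;0 0 0 0 0 0 .07;0 0 0 0 0 0 .07' |egrep 'eef|wid|wrist'; python3 -c "
from h import *
go(.4316,-.3477,.2,17.75)"
```

```text
eef_pos: [0.6118, 0.0836, 0.0572]
wrist_force: [-1.4, -0.1, 5.8]
width: 0.523
turn z -0.0 deg; shift mm x 0.4 y -0.1 z 0.2 | p [0.6118 0.0836 0.0572] yaw 92.7 tilt [-0.     0.001]
eef_pos: [0.6111, 0.0829, 0.1655]
wrist_force: [-0.2, 0.1, -1.2]
width: 0.824
turn z 74.9 deg; shift mm x -302.2 y 355.4 z -34.5 | p [0.6111 0.0829 0.1655] yaw 92.7 tilt [-0. -0.]
```

```bash
python3 -m crank '0 0 -.03 0 0 7 .08;0 0 0 0 0 7 .08;0 0 0 0 0 7 .08;0 0 0 0 0 7 .08;0 0 0 0 0 7 .08;0 0 0 0 0 7 .08;0 0 0 0 0 7 .08;0 0 0 0 0 7 .08;0 0 0 0 0 7 .08;0 0 0 0 0 7 .08;0 0 0 0 0 4.9 .08;0 0 0 0 0 0 .08' >/dev/null;python3 -m crank '-.025 .029 0 0 0 0 .08;-.025 .029 0 0 0 0 .08;-.025 .029 0 0 0 0 .08;-.025 .029 0 0 0 0 .08;-.025 .029 0 0 0 0 .08;-.025 .029 0 0 0 0 .08;-.025 .029 0 0 0 0 .08;-.025 .029 0 0 0 0 .08;-.025 .029 0 0 0 0 .08;-.025 .029 0 0 0 0 .08;-.025 .029 0 0 0 0 .08;0 .02 0 0 0 0 .08' >/dev/null; python3 -m crank '0 0 0 0 0 0 .08;0 0 0 0 0 0 .08;0 0 0 0 0 0 .08;0 0 0 0 0 0 .08' |egrep 'eef|wid|wrist'; python3 -c "
from h import *
go(.4316,-.3477,.2,17.75); d=cam('wrist'); save(d,'w5',None,1.5); np.save('w5.npy',cloud(d)); d=cam('top');save(d,'t5',(180,130,440,290),3)"; python3 chk.py
```

```text
eef_pos: [0.4531, -0.3217, 0.195]
wrist_force: [-0.2, 0.1, 0.4]
width: 0.941
turn z 0.2 deg; shift mm x -28.4 y 18.2 z -5.0 | p [ 0.4531 -0.3217  0.195 ] yaw 18.0 tilt [-0.001 -0.002]
683
crate in corner frame (want -34,-155, 0) ((-36.259708404541016, -157.32960510253906), (306.0357971191406, 64.58423614501953), 89.94894409179688)
```

View pics/w5.png

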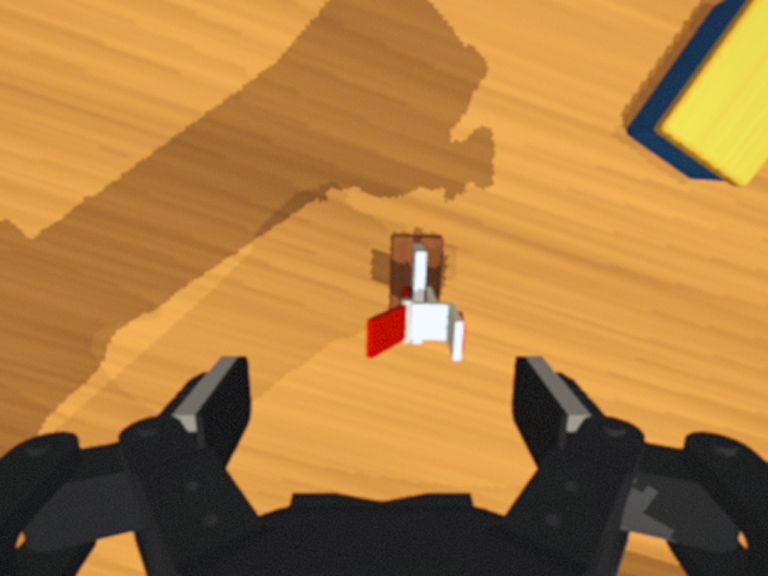

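View pics/t5.png

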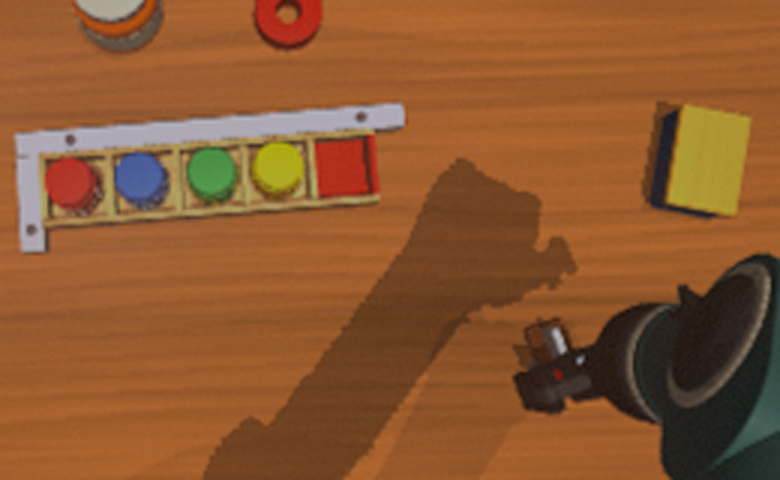

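The wrist view shows the clip with its red handle at left (370,340) and the white handle at right (457,335), lined up with the jaws. The top view shows all four jars upright in their cells and the crate flush.

```bash
cat > clip.py <<'E'
from h import *
d=cam('wrist'); P=cloud(d).reshape(-1,3); c=d['frame'].reshape(-1,3).astype(int)
th=np.radians(17.75); x=np.array([np.cos(th),np.sin(th)]); y=np.array([-np.sin(th),np.cos(th)])
q=P[:,:2]-[.4316,-.3477]; l=np.c_[q@x,q@y,P[:,2]]*1000
near=(abs(l[:,0])<60)&(abs(l[:,1])<45)&(d['range_z'].ravel()>0)
red=(c[:,0]>120)&(c[:,1]<60)&(c[:,2]<60)
def ex(n,m):
    print(n,m.sum(),*['%s %.1f..%.1f mean %.1f'%(k,*np.percentile(l[m,i],[2,98]),l[m,i].mean()) for i,k in enumerate('xyz')] if m.sum() else '')
for a,b in [(84,95),(76,84),(66,76),(56,66),(46,56),(37,45)]:
    s=near&(l[:,2]>a)&(l[:,2]<b); ex('red %d'%a,s&red); ex('oth %d'%a,s&~red)
pl=near&(l[:,2]>36)&(l[:,2]<43)&(l[:,0]>14)
print(cv2.minAreaRect(l[pl,:2].astype(np.float32)))
E
python3 clip.py
```

```text
red 84 161 x -9.2..11.5 mean 1.3 y 20.4..25.9 mean 23.2 z 84.3..89.2 mean 87.1
oth 84 221 x -11.1..11.2 mean 0.0 y -25.7..26.7 mean -11.4 z 84.3..89.1 mean 87.3
red 76 157 x -9.1..11.6 mean 1.2 y 15.2..20.9 mean 18.0 z 76.3..83.9 mean 80.0
oth 76 85 x -10.4..11.5 mean 3.5 y -26.1..23.0 mean -14.7 z 76.6..83.9 mean 80.4
red 66 182 x -9.1..11.3 mean 1.5 y 8.9..15.3 mean 12.0 z 66.2..75.9 mean 71.0
oth 66 85 x -10.7..11.5 mean 3.1 y -25.6..18.1 mean -13.4 z 66.5..75.8 mean 71.5
red 56 81 x -8.7..11.3 mean 2.1 y 5.3..9.0 mean 7.1 z 60.6..65.7 mean 63.5
oth 56 754 x -11.0..11.8 mean 0.6 y -20.9..5.8 mean -7.7 z 56.6..64.1 mean 58.3
red 46 0
oth 46 71 x -9.5..13.3 mean 9.8 y -24.0..6.7 mean -9.4 z 47.5..56.0 mean 53.5
red 37 3 x 11.0..11.1 mean 11.0 y 2.6..3.6 mean 3.2 z 37.7..41.0 mean 38.9
oth 37 257 x -20.7..38.9 mean 19.7 y -12.5..-1.0 mean -5.0 z 37.7..42.0 mean 39.9
((26.729347229003906, -4.907556533813477), (6.00375509262085, 25.073022842407227), 88.71924591064453)
```

```bash
python3 -m crank '-.014 .009 0 0 0 0.2 .07;-.0144 .009 0 0 0 0 .07;0 0 .02 0 0 0 .07;0 0 0 0 0 0 .07;0 0 0 0 0 0 .07;0 0 0 0 0 0 .07' 25|egrep 'eef|wid|wrist'; python3 -c "
from h import *
go(.4315,-.3472,.070,17.75)"
```

```text
eef_pos: [0.432, -0.3486, 0.1762]
wrist_force: [0.6, -0.3, -0.7]
width: 0.823
turn z -0.1 deg; shift mm x -0.1 y -1.5 z 106.2 | p [ 0.432  -0.3486  0.1762] yaw 17.7 tilt [ 0. -0.]
```

```bash
python3 -m crank '0 -.0015 .03 0 0 0 .07;0 0 .03 0 0 0 .07;0 0 .025 0 0 0 .07;0 0 .015 0 0 0 .07;0 0 .006 0 0 0 .07;0 0 0 0 0 0 .07;0 0 0 0 0 0 .07;0 0 0 0 0 0 .07' |egrep 'eef|wid|wrist'; python3 -c "
from h import *
go(.4315,-.3472,.070,17.75)
save(cam('wrist'),'w6')"
```

```text
eef_pos: [0.432, -0.3484, 0.0713]
wrist_force: [0.2, -0.2, 0.3]
width: 0.822
turn z -0.1 deg; shift mm x -0.2 y -1.3 z 1.3 | p [ 0.432  -0.3484  0.0713] yaw 17.6 tilt [0.002 0.002]
```

View pics/w6.png

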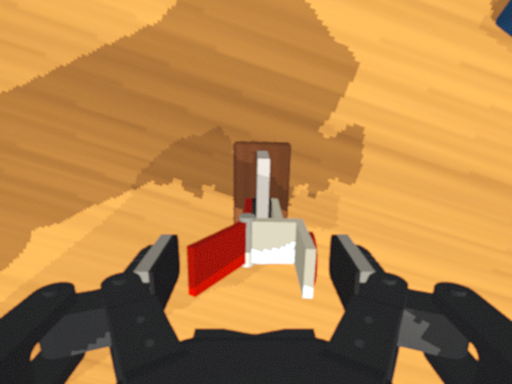

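```bash
python3 -m crank '0 -.001 .0 0 0 0 .056;0 0 0 0 0 0 .056;0 0 0 0 0 0 .052;0 0 0 0 0 0 .052;0 0 0 0 0 0 .052' |egrep 'eef|wid|wrist|grasp'; python3 -m crank '0 .0015 -.0005 0 0 0 .049;0 0.0015 -.0005 0 0 0 .046;0 .0015 -.0005 0 0 0 .043;0 .0015 -.0005 0 0 0 .040;0 .0015 -.0005 0 0 0 .037;0 .0015 -.0005 0 0 0 .034;0 0 0 0 0 0 .034;0 0 0 0 0 0 .034'|egrep 'eef|wid|wrist|grasp';  python3 -m crank '0 0 0 0 0 0 .03;0 0 0 0 0 0 .03;0 0 0 0 0 0 .03;0 0 0 0 0 0 .03'|egrep 'eef|wid|wrist|grasp'; python3 -c "
from h import *
go(.4315,-.3472,.070,17.75);save(cam('wrist'),'w7')"
```

```text
eef_pos: [0.4307, -0.3471, 0.07]
wrist_force: [0.4, -0.1, 0.1]
width: 0.609
grasp_force: 0.3
eef_pos: [0.4333, -0.3556, 0.0727]
wrist_force: [0.4, 1.6, -1.0]
width: 0.402
grasp_force: 8.1
eef_pos: [0.4333, -0.3554, 0.0727]
wrist_force: [-0.8, 0.1, -0.6]
width: 0.357
grasp_force: 18.0
turn z -0.2 deg; shift mm x 0.8 y -8.4 z 2.7 | p [ 0.4333 -0.3554  0.0727] yaw 17.6 tilt [-0. -0.]
```

View pics/w7.png

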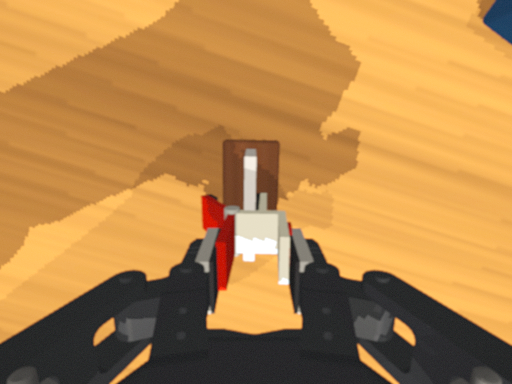

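```bash
python3 -m crank '0 0 0 0 0 0 .02;0 0 0 0 0 0 .02;0 0 0 0 0 0 .02' 25|egrep 'eef|wid|wrist|grasp'; python3 -m crank '0 0 -.01 0 0 0 .02;0 0 -.01 0 0 0 .02;0 0 -.01 0 0 0 .02;0 0 -.01 0 0 0 .02;0 0 -.02 0 0 0 .02;0 0 -.03 0 0 0 .02;0 0 -.03 0 0 0 .02;0 0 0 0 0 0 .02;0 0 0 0 0 0 .02;0 0 0 0 0 0 .02'|egrep 'eef|wid|wrist|grasp'; python3 -c "
from h import *
d=cam('wrist');save(d,'w8',None,1.5); p,r=tool(); P=(cloud(d)-p)@r.as_matrix()*1000  # tool frame, mm
c=d['frame'].astype(int); near=(abs(P[...,0])<30)&(abs(P[...,1])<40)&(P[...,2]>-25)&(P[...,2]<50)&(d['range_z']>0)
red=(c[...,0]>110)&(c[...,1]<60)&(c[...,2]<60)&near
wh=near&(c.min(-1)>130)
for n,m in [('red',red),('white',wh)]:
  q=P[m]
  for a in range(-25,50,8):
    s=q[(q[:,2]>=a)&(q[:,2]<a+8)]
    if len(s)>3: print(n,a,len(s),np.percentile(s,[3,97],axis=0).round(1).tolist(), np.median(s[:,2]).round(1))
print(sense()['eef_pos'])"
```

```text
eef_pos: [0.4333, -0.3555, 0.0727]
wrist_force: [-0.8, 0.5, -0.8]
width: 0.349
grasp_force: 26.2
eef_pos: [0.4331, -0.3552, 0.1932]
wrist_force: [0.9, -0.6, -1.0]
width: 0.351
grasp_force: 26.2
red -17 533 [[-8.1, -15.1, -15.8], [12.3, -11.4, -9.8]] -14.6
red -9 165 [[-6.6, -14.5, -8.8], [12.4, 16.1, -1.4]] -5.1
red -1 160 [[-6.4, -14.7, -0.8], [12.6, 16.2, 6.7]] 2.8
red 7 111 [[-6.5, -14.2, 7.2], [12.4, -10.3, 14.8]] 10.8
red 15 29 [[5.6, -13.3, 15.1], [12.3, -10.3, 19.1]] 16.2
red 23 26 [[3.0, -18.0, 28.4], [11.9, -16.6, 30.8]] 29.8
red 31 178 [[-0.5, -22.8, 31.1], [12.1, -17.5, 38.8]] 35.0
red 39 184 [[-3.4, -27.5, 39.1], [12.1, -21.9, 46.7]] 43.0
red 47 72 [[-5.9, -29.6, 47.1], [12.1, -25.1, 49.9]] 48.7
white -17 310 [[-9.0, 10.8, -10.7], [11.4, 14.8, -9.0]] -9.5
white -9 243 [[-9.2, 10.8, -9.0], [12.4, 15.0, -2.2]] -8.4
white -1 69 [[2.3, 11.1, -0.8], [12.4, 14.6, 6.5]] 2.7
white 7 69 [[-4.2, 11.4, 7.2], [12.4, 15.0, 14.8]] 11.4
white 15 1787 [[-9.4, -9.9, 19.8], [12.3, 11.8, 22.5]] 21.3
white 23 85 [[-2.1, -8.7, 23.1], [12.4, 14.5, 30.6]] 24.4
white 31 19 [[11.6, 3.4, 32.1], [12.3, 5.8, 38.3]] 35.4
white 39 15 [[11.7, 4.2, 39.4], [12.2, 6.0, 46.6]] 43.3
white 47 8 [[11.6, 4.4, 47.1], [12.1, 6.6, 49.7]] 48.4
[ 0.43269464 -0.35498261  0.19232345]
```

View pics/w8.png

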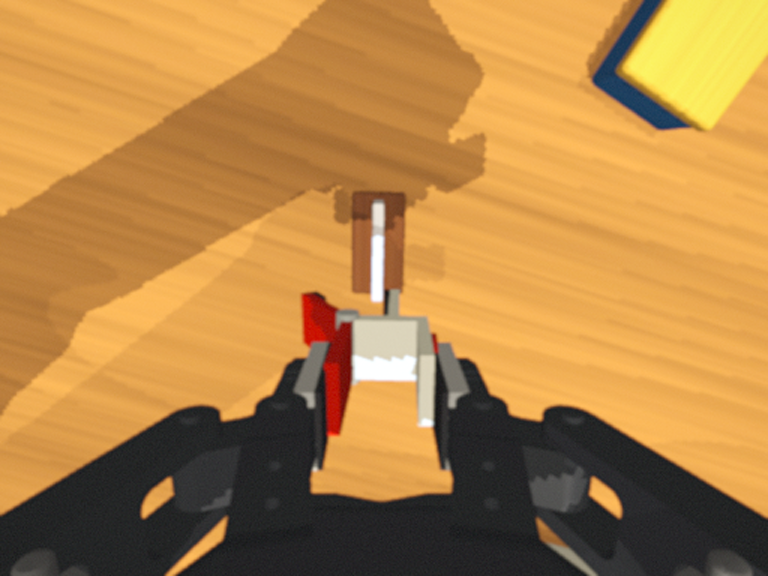

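```bash
python3 -m crank '0 0 0 0 0 5 .02;0 0 0 0 0 5 .02;0 0 0 0 0 4.9 .02;0 0 0 0 0 0 .02;0 0 0 0 0 0 .02' |egrep 'eef|wid|grasp'; python3 chk.py; cat > wall.py <<'E'
from h import *
import sys
go(*T(CO,CA,(-.034-.0015,-.155+float(sys.argv[1])/1000)),float(sys.argv[2]),CA)
E
python3 wall.py -162 .19
```

```text
eef_pos: [0.4328, -0.3549, 0.1917]
width: 0.355
grasp_force: 26.3
686
crate in corner frame (want -34,-155, 0) ((-36.06504440307617, -157.0260772705078), (306.095703125, 64.80277252197266), 89.80049896240234)
turn z 0.1 deg; shift mm x 197.7 y -147.0 z 1.9 | p [ 0.433  -0.355   0.1919] yaw 2.8 tilt [-0.001 -0.001]
```

```bash
python3 -m crank '.025 -.018 0 0 0 0 .02;.025 -.018 0 0 0 0 .02;.025 -.018 0 0 0 0 .02;.025 -.018 0 0 0 0 .02;.025 -.019 0 0 0 0 .02;.025 -.019 0 0 0 0 .02;.025 -.019 0 0 0 0 .02;.022 -.018 0 0 0 0 .02;0 0 0 0 0 0 .02;0 0 0 0 0 0 .02;0 0 0 0 0 0 .02;0 0 0 0 0 0 .02' |egrep 'eef|wid|grasp'; python3 chk.py;python3 wall.py -162 .11
```

```text
eef_pos: [0.6221, -0.201, 0.1924]
width: 0.349
grasp_force: 26.2
627
crate in corner frame (want -34,-155, 0) ((-36.28009033203125, -157.027587890625), (306.0633239746094, 64.5109634399414), 89.95337677001953)
turn z -0.1 deg; shift mm x 1.5 y -2.2 z 82.6 | p [ 0.6222 -0.2011  0.1926] yaw 2.6 tilt [-0.001  0.001]
```

```bash
python3 -m crank '.0015 -.002 .02 0 0 0 .02;0 0 .03 0 0 0 .02;0 0 .02 0 0 0 .02;0 0 .01 0 0 0 .02;0 0 0 0 0 0 .02;0 0 0 0 0 0 .02;0 0 0 0 0 0 .02' |egrep 'eef|wid|grasp'; python3 wall.py -162 .073; python3 -c "
from h import *
d=cam('wrist');save(d,'w9',None,1.5); p,r=tool(); P=(cloud(d)-p)@r.as_matrix()*1000
c=d['frame'].astype(int); 
W=cloud(d); a=np.radians(CA); l=(W[...,:2]-CO)@np.array([[np.cos(a),-np.sin(a)],[np.sin(a),np.cos(a)]])*1000
m=(W[...,2]>.03)&(W[...,2]<.04)&(l[...,1]<-285)&(l[...,1]>-330)&(abs(l[...,0]+34)<40)&(abs(l[...,0]+34)>3)&(d['range_z']>0)
q=l[m]; print(len(q)); 
if len(q): print('y pct',np.percentile(q[:,1],[1,10,50,90,99]).round(1),'x',np.percentile(q[:,0],[1,99]))"
```

```text
eef_pos: [0.6255, -0.198, 0.1143]
width: 0.351
grasp_force: 26.3
turn z -0.1 deg; shift mm x -2.0 y 0.7 z 41.3 | p [ 0.6255 -0.198   0.1143] yaw 2.7 tilt [0.002 0.001]
913
y pct [-328.1 -312.2 -304.3 -289.5 -285.5] x [-30.90034624   5.68690237]
```

View pics/w9.png

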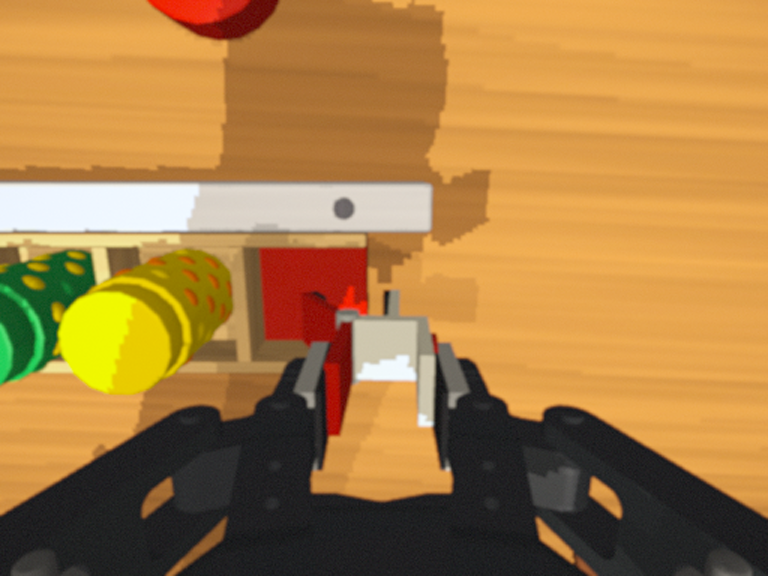

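```bash
python3 -m crank '-.002 .0007 .012 0 0 0 .02;0 0 .012 0 0 0 .02;0 0 .01 0 0 0 .02;0 0 .004 0 0 0 .02;0 0 0.002 0 0 0 .02;0 0 0 0 0 0 .02;0 0 0 0 0 0 .02;0 0 0 0 0 0 .02' |egrep 'eef|wid|grasp|wrist_f'; python3 wall.py -162 .073;
```

```text
eef_pos: [0.6231, -0.1982, 0.0731]
wrist_force: [-0.4, -0.6, -0.3]
width: 0.35
grasp_force: 26.3
turn z -0.0 deg; shift mm x 0.4 y 0.6 z 0.1 | p [ 0.6231 -0.1982  0.0731] yaw 2.7 tilt [0.001 0.   ]
```

```bash
for i in 1 2 3 4; do python3 -m crank '0 -.001 0 0 0 0 .02;0 -.0005 0 0 0 0 .02;0 0 0 0 0 0 .02;0 0 0 0 0 0 .02' |egrep 'eef|wrist_f'; done; python3 wall.py -157 .073;python3 - <<'E'
from h import *
d=cam('wrist'); W=cloud(d); a=np.radians(CA); l=(W[...,:2]-CO)@np.array([[np.cos(a),-np.sin(a)],[np.sin(a),np.cos(a)]])*1000-[-34,-155]
l=np.dstack([l,W[...,2]*1000]); c=d['frame'].astype(int); ok=(d['range_z']>0)&(abs(l[...,0])<40)&(abs(l[...,1]+150)<45)
red=ok&(c[...,0]>110)&(c[...,1]<70)&(c[...,2]<70); gr=ok&~red&(c.max(-1)-c.min(-1)<40)&(c.max(-1)>40)
for n,m in [('red',red),('grey',gr)]:
  for lo in range(0,60,6):
    q=l[m&(l[...,2]>=lo)&(l[...,2]<lo+6)]
    if len(q)>3: print(n,lo,len(q),'x',np.percentile(q[:,0],[2,98]).round(1),'y',np.percentile(q[:,1],[2,50,98]).round(1))
E
```

```text
eef_pos: [0.6227, -0.1966, 0.073]
wrist_force: [-0.7, 0.1, 0.3]
eef_pos: [0.6225, -0.1951, 0.0727]
wrist_force: [0.8, -0.6, -1.1]
eef_pos: [0.6225, -0.1936, 0.0727]
wrist_force: [-0.8, -0.4, -0.2]
eef_pos: [0.6224, -0.1921, 0.0727]
wrist_force: [0.4, 0.4, -1.0]
turn z -0.0 deg; shift mm x 0.8 y 1.8 z -0.3 | p [ 0.6224 -0.1921  0.0727] yaw 2.7 tilt [-0.  0.]
red 0 2021 x [-24.8  21.2] y [-146.2 -118.2 -105.5]
red 6 710 x [-24.2  20.8] y [-146.  -118.1 -105.3]
red 12 83 x [-11.8   9.3] y [-125.1 -122.3 -121.2]
red 18 148 x [-12.1   9.2] y [-127.  -125.  -123.1]
red 24 131 x [-7.6  9.3] y [-130.5 -128.7 -126.9]
red 30 614 x [-27.1  26.8] y [-154.2 -150.3 -130.9]
red 36 130 x [-3.1 22.4] y [-153.6 -136.3 -134.3]
red 42 26 x [ 1.4 10.4] y [-139.9 -138.3 -137.6]
red 48 4 x [5.8 9.4] y [-144.  -142.6 -139.7]
red 54 6 x [9.1 9.4] y [-143.5 -141.4 -140.7]
grey 0 15 x [-37.6  38.4] y [-189.  -170.2 -156.9]
grey 12 31 x [2.8 9.4] y [-162.2 -159.  -129. ]
grey 18 51 x [-28.8   9.5] y [-161.9 -157.1 -130.9]
grey 24 995 x [33.6 39.8] y [-182.6 -145.7 -106.9]
grey 30 604 x [ 9.2 39.9] y [-181.3 -144.8 -106.2]
grey 36 19 x [9.  9.6] y [-160.8 -159.6 -158. ]
grey 42 84 x [ 8.9 11.6] y [-166.8 -154.7 -140.4]
grey 48 1837 x [-12.3  10.6] y [-167.1 -155.8 -143. ]
grey 54 48 x [-4.1  9.6] y [-170.2 -167.4 -166.7]
```

```bash
for i in 1 2 3; do python3 -m crank '0 -.001 0 0 0 0 .02;0 0 0 0 0 0 .02;0 0 0 0 0 0 .02' |egrep 'eef|wrist_f'; done; python3 wall.py -157 .073
```

```text
eef_pos: [0.6224, -0.1911, 0.0727]
wrist_force: [0.6, -0.2, 0.3]
eef_pos: [0.6222, -0.1907, 0.0728]
wrist_force: [-0.3, -1.3, -1.3]
eef_pos: [0.6222, -0.1904, 0.0728]
wrist_force: [1.5, -3.9, -1.2]
turn z -0.1 deg; shift mm x 0.9 y 3.5 z -0.2 | p [ 0.6222 -0.1904  0.0728] yaw 2.6 tilt [0.    0.001]
```

```bash
python3 -m crank '0 0 0 0 0 0 .030;0 -.001 .0003 0 0 0 .032;0 -.001 .0003 0 0 0 .034;0 -.001 .0003 0 0 0 .036;0 -.001 .0003 0 0 0 .038;0 -.001 .0003 0 0 0 .040;0 0 0 0 0 0 .040' |egrep 'eef|wrist_f|wid|gra'; python3 -m crank '0 -.001 .0003 0 0 0 .042;0 -.001 .0003 0 0 0 .044;0 -.001 .0003 0 0 0 .046;0 -.001 .0003 0 0 0 .048;0 -.001 .0003 0 0 0 .050;0 -.001 .0003 0 0 0 .052;0 0 0 0 0 0 .052' |egrep 'eef|wrist_f|wid|gra'
```

```text
eef_pos: [0.6222, -0.1858, 0.0718]
wrist_force: [0.6, -6.4, 1.5]
width: 0.467
grasp_force: 8.5
eef_pos: [0.6222, -0.1783, 0.0701]
wrist_force: [0.1, -4.2, 4.4]
width: 0.609
grasp_force: 4.9
```

```bash
python3 -m crank '0 -.001 0 0 0 0 .054;0 -.001 0 0 0 0 .056;0 -.001 0 0 0 0 .058;0 0 0 0 0 0 .060;0 0 0 0 0 0 .064;0 0 0 0 0 0 .068;0 0 0 0 0 0 .070;0 0 0 0 0 0 .070' |egrep 'eef|wrist_f|wid|gra'; cat > meas.py <<'E'
from h import *
d=cam('wrist'); W=cloud(d); a=np.radians(CA); l=(W[...,:2]-CO)@np.array([[np.cos(a),-np.sin(a)],[np.sin(a),np.cos(a)]])*1000-[-34,-155]
l=np.dstack([l,W[...,2]*1000]); c=d['frame'].astype(int); ok=(d['range_z']>0)&(abs(l[...,0])<30)&(l[...,1]>-178)&(l[...,1]<-112)
red=ok&(c[...,0]>110)&(c[...,1]<70)&(c[...,2]<70); gr=ok&~red&(c.max(-1)-c.min(-1)<40)&(c.max(-1)>110)
for n,m in [('red',red),('white',gr)]:
  for lo in range(6,90,8):
    q=l[m&(l[...,2]>=lo)&(l[...,2]<lo+8)]
    if len(q)>3: print(n,lo,len(q),'x',np.percentile(q[:,0],[2,98]).round(1),'y',np.percentile(q[:,1],[2,50,98]).round(1),'z',np.percentile(q[:,2],[50,98]).round(1))
E
python3 meas.py; python3 wall.py 0 .2; python3 chk.py
```

```text
eef_pos: [0.6215, -0.1748, 0.0693]
wrist_force: [-0.5, -0.7, 0.0]
width: 0.82
grasp_force: 0.0
red 6 635 x [-15.1  21.3] y [-146.4 -127.1 -112.7] z [6.3 9.3]
red 14 49 x [ 1.9 20.6] y [-156.3 -148.2 -141.5] z [16.9 21.6]
red 22 29 x [-28.8  16.4] y [-148.2 -143.1 -137.6] z [26.6 29.9]
red 30 532 x [-27.   26.7] y [-154.  -151.  -142.3] z [34.9 36. ]
red 46 140 x [-10.6   9.8] y [-142.5 -141.4 -137.4] z [53.  53.9]
red 54 506 x [-11.7   9.9] y [-140.9 -137.9 -134.1] z [58.4 61.9]
red 62 570 x [-11.4  10.2] y [-171.3 -132.7 -128.4] z [66.2 69.9]
red 70 713 x [-11.1  10.1] y [-172.5 -127.4 -122.9] z [74.1 77.9]
red 78 644 x [-11.3   9.9] y [-172.5 -122.6 -119.6] z [80.  81.8]
white 6 7 x [9.  9.4] y [-160.8 -159.  -157.8] z [12.  13.6]
white 14 24 x [0.9 9.4] y [-160.7 -159.1 -157. ] z [17.6 21. ]
white 22 50 x [-28.6   9.5] y [-160.8 -157.2 -143.4] z [25.3 29.7]
white 30 47 x [-20.5   9.6] y [-160.6 -157.9 -148.8] z [34.1 37.7]
white 38 40 x [8.8 9.6] y [-160.6 -158.5 -151.7] z [42.7 45.7]
white 46 2132 x [-12.3  10.3] y [-167.2 -155.1 -143. ] z [50.3 52.1]
white 54 169 x [-10.    9.7] y [-170.2 -167.1 -166.8] z [57.8 61.8]
white 62 207 x [-9.8 10. ] y [-170.9 -167.1 -166.8] z [66.1 69.9]
white 70 254 x [-11.8  10. ] y [-176.1 -167.2 -166.8] z [74.2 77.8]
white 78 513 x [-11.3   9.9] y [-170.9 -168.7 -166.9] z [80.2 81.5]
turn z -0.0 deg; shift mm x 0.9 y -138.0 z -130.7 | p [ 0.6215 -0.1749  0.0693] yaw 2.7 tilt [-0. -0.]
549
crate in corner frame (want -34,-155, 0) ((-36.363731384277344, -141.49664306640625), (274.91619873046875, 64.62690734863281), 89.98571014404297)
```

```bash
python3 -m crank '0 .004 0 0 0 0 .075;0 .004 0 0 0 0 .08;0 0 0 0 0 0 .08;0 0 0 0 0 0 .08;0 0 -.01 0 0 0 .08;0 0 -.02 0 0 0 .08;0 0 -.03 0 0 0 .08;0 0 -.04 0 0 0 .08;0 0 -.03 0 0 0 .08;0 0 0 0 0 0 .08' |egrep 'eef|wrist_f|wid|gra'; python3 meas.py | egrep 'red 7|white 7|red 86|white 86'; python3 -m crank '-.035 0.02 0 0 0 0 .08;-.035 .02 0 0 0 0 .08;-.035 .02 0 0 0 0 .08;-.035 .02 0 0 0 0 .08;-.035 .02 0 0 0 0 .08;0 .03 0 0 0 0 .08;0 0 0 0 0 0 .08;0 0 0 0 0 0 .08;0 0 0 0 0 0 .08' |egrep 'time|eef|wrist_f'; python3 chk.py; python3 - <<'E'
from seg import *
a=cam('top'); P=cloud(a); z=P[...,2]
ok=(a['range_z']>0)&(z>0.05)&(z<0.12)&(P[...,0]>0.5)&(P[...,0]<.83)&(P[...,1]<.2)
for m in blob(ok):
    q=P[m]; zt=np.percentile(q[:,2],98); top=q[q[:,2]>zt-.006]; an=np.radians(CA)
    l=(top[:,:2]-CO)@np.array([[np.cos(an),-np.sin(an)],[np.sin(an),np.cos(an)]])*1000-[-34,-155]
    print(m.sum(),'z',zt.round(3),'world',top[:,:2].mean(0).round(4),'crate frame rect',cv2.minAreaRect(l.astype(np.float32)))
E
```

```text
eef_pos: [0.626, -0.1839, 0.208]
wrist_force: [1.2, 0.4, 0.4]
width: 0.934
grasp_force: 0.0
red 70 167 x [-11.5  10. ] y [-129.8 -127.  -123.9] z [74.2 77.9]
red 78 170 x [-11.5   9.9] y [-124.7 -122.2 -119.4] z [79.9 81.7]
white 70 43 x [-11.1   9.9] y [-172.  -166.9 -166.7] z [74.9 77.8]
white 78 122 x [-11.8   9.9] y [-170.7 -168.9 -167.1] z [80.1 81.7]
time: 53.87
eef_pos: [0.4534, -0.3204, 0.199]
wrist_force: [-0.2, 0.6, 0.5]
655
crate in corner frame (want -34,-155, 0) ((-36.12752151489258, -160.1114044189453), (311.8420715332031, 64.62805938720703), 89.80071258544922)
771 z 0.107 world [0.7827 0.0416] crate frame rect ((169.615478515625, 70.58483123779297), (65.94430541992188, 68.36314392089844), 87.73323059082031)
430 z 0.054 world [ 0.6148 -0.4848] crate frame rect ((-22.64714241027832, -446.7002258300781), (61.676456451416016, 91.44791412353516), 73.89437866210938)
242 z 0.085 world [ 0.6163 -0.0413] crate frame rect ((-1.926194190979004, -4.842212677001953), (39.428977966308594, 37.23153305053711), 85.00775146484375)
239 z 0.085 world [ 0.6194 -0.1003] crate frame rect ((-1.3461475372314453, -62.718021392822266), (39.22818374633789, 37.7893180847168), 85.07172393798828)
32 z 0.082 world [ 0.6226 -0.2069] crate frame rect ((-1.6553916931152344, -170.21934509277344), (3.378659725189209, 20.917585372924805), 83.03785705566406)
243 z 0.085 world [0.6142 0.0225] crate frame rect ((-0.5643253326416016, 59.57868194580078), (36.941707611083984, 39.98270797729492), 84.99811553955078)
73 z 0.081 world [ 0.6207 -0.1606] crate frame rect ((-1.6770105361938477, -124.54901885986328), (5.66869592666626, 19.01081085205078), 84.69401550292969)
251 z 0.085 world [0.6114 0.0843] crate frame rect ((0.3551950454711914, 121.39537048339844), (40.409141540527344, 38.96367645263672), 41.65812301635742)
```

```bash
python3 - <<'E'
from chk import *
L=np.vstack([crate()[0] for _ in range(6)])
xs=[];ys=[]
for y in range(-305,-5,15):
    s=L[(L[:,1]>=y)&(L[:,1]<y+15)]
    if len(s)>20: ys.append(y+7.5); xs.append(np.percentile(s[:,0],2))
f=np.polyfit(ys,xs,1); print('slope deg',np.degrees(f[0]).round(2),'x at ends',np.polyval(f,[-310,0]).round(2)); print(np.round(xs,1))
# crate +x wall against long stop inner face: stop face points
a=cam('top'); P=cloud(a); m=(a['range_z']>0)&(P[...,2]>.026)&(P[...,2]<.034)&(P[...,0]>.6)&(P[...,0]<.7)
an=np.radians(CA); l=(P[m][:,:2]-CO)@np.array([[np.cos(an),-np.sin(an)],[np.sin(an),np.cos(an)]])*1000
xo=[np.percentile(l[(l[:,1]>=y)&(l[:,1]<y+15)&(l[:,0]>0),0],98) for y in range(-335,5,15)]
g=np.polyfit(np.arange(-335,5,15)+7.5,xo,1); print('stop outer slope',np.degrees(g[0]).round(2),np.polyval(g,[-310,0]).round(2))
E
```

```text
slope deg 0.2 x at ends [-68.47 -67.37]
[-68.5 -67.7 -68.7 -67.8 -68.8 -68.2 -68.4 -68.2 -67.1 -68.4 -67.9 -68.
 -68.1 -66.9 -68.1 -67.2 -68.1 -67.6 -66.6 -67.9]
stop outer slope 0.21 [20.06 21.18]
```

```bash
python3 -c "
from station import *
print(job_done())"
```

```text
the job is handed in; nothing more can be done
None
```

I handed the job in after about 54 s of robot time: the crate measured flush against both stops, all four jars were upright in their cells, the clip was upright on the red end wall, and I saw no sign that the stock jar, reel or tin had been touched; the judging result was not shown.

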